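# Couple a rock core between the transducers of an ultrasonic pulse bench

## Task

Take the reddish sandstone core from the wooden rack, lay it in the V-groove of the ultrasonic bench clear of both transducer faces, and let go of it. Then use the sliding transducer (it has a black handle), not the fingers, to push the core gently along the groove until it is home against the fixed transducer, keep it pressed there so that about 10 N bears on the fixed transducer for a second (the drag felt while sliding comes on top of that; 20 N would harm the face), and let go, leaving core and slide closed up. Do not drop the core, and leave the other core, the jar, the clear bar and the brush alone.

Things in the scene. Friction and masses are not known exactly. Their poses are not given: they have to be found in the camera images.
- core_center (a point): Centre of the reddish sandstone core: cylinder 50 mm in diameter, sawn to about 100 mm (give or take 4 mm, exact length unknown), 0.32 to 0.5 kg. Its x axis runs along the core. It starts lying in one of the two V-channels of the rack, the grey core in the other; which is which varies.
- grey_core_center (a point): Centre of the grey concrete core of the same size in the other channel of the rack. Leave it alone.
- rack: Low plywood rack, fixed: base 110 (x) x 190 (y) x 8 mm, origin at the centre of the underside. Two wooden V-channels run along its x at y = +47 and -47 mm; a core lying in one has its axis 45 mm above the table. Channel walls end 16 mm below the core's axis and 22 mm to each side of it, so fingers can pass down both sides of a core.
- bench: Ultrasonic bench, fixed, base 16 mm thick. Origin on its underside below the fixed face; z up, x along the groove in the push direction. The 90-degree V-rail runs from x = -136 to -4 mm; a core in it has its axis at y = 0, z = 85 mm; rail walls end 16 mm below that axis, 22 mm to each side. The drag of a sliding core (2 to 6 N, varies) is lost from the push, also while pressing at the stop.
- receiver: Fixed transducer, the stop at the groove's end: steel cylinder 50 mm in diameter, 40 mm long with a thin rubber pad on its face (gives about 0.5 mm at 10 N), coaxial with a core in the groove; behind it a grey bracket plate (12 mm thick, 130 mm wide, top 118 mm above the table, 40 to 52 mm behind the face). Origin at the centre of its face, which looks to the bench's -x; axes as the bench's.
- carriage: Sliding transducer (blue band), same shape, facing +x, on the guide rods. Origin at the centre of its face, axes as the bench's. Its face starts 150 to 180 mm before the fixed face and can be pushed to 90 mm before it; it slides only along the bench's x with a steady drag of about 1 N and stays where it is left.
- handle (a point): Grip point on the black round upright handle (16 mm diameter, from 118 to 165 mm above the table) on top of the sliding transducer's bracket, 46 mm behind (bench -x of) its face and 145 mm above the table.
- couplant: Jar, 60 mm across and 75 mm tall, standing on the table; origin at the centre of its underside. Leave it alone.
- cal_bar: Clear plastic calibration bar standing on end, 50 mm across and 120 mm tall; origin at the centre of its underside. Leave it alone.
- brush: Brush 170 mm long lying on the table along its x axis. Leave it alone.
Not all that is in view belongs to the job. Of the things like the part that bears core_center, leave any that is green; of the rest the smaller one is meant.

How it is judged:
By the outcome, as a careful person would: the job done as asked, in the order asked, and still so for the second after the job is handed in, with the robot touching nothing.
It also fails if it takes over 72 s, if anything falls off the work surface, if the arm or the gripper's body presses on something with over 40 N, if the wrist force passes 120 N, or if a joint passes its speed limit or range.

## Robot

A 6-joint arm with a two-finger parallel gripper is mounted at the origin on the work surface. World frame = base frame: x ahead of the robot, y to its left, z up, the work surface at z = 0. Lengths are in m, angles in degrees, forces in N, time in s.
With the tool pointing down it reaches from about 0.425 to 1.125 m from the base axis. Payload 14.9 kg.
Tool frame: the origin (TCP) lies where the fingers leave the gripper's body, on its centre line; the fingertips stand 78 mm ahead of it and the grasp point (between the pads) lies 60 mm ahead of it; z points along the fingers, y is the direction in which the jaws open and shut (so a half turn about z gives the same grasp; the last joint's range is limited). The gripper opens to 91 mm and grips with 3 to 60 N. Pads are 32 mm wide; open, the fingers measure 118 mm over their backs; the gripper's body (76 mm by 178 mm) begins 60 mm behind the grasp point.
Start: joints at [71.316, 21.709, 99.362, -0, 58.929, -1.908], TCP at [0.202, 0.67, 0.292] pointing down, gripper open.
Joint ranges: [-158.91, 158.91], [-42.39, 125.64], [0.06, 152.35], [-60.88, 240.88], [17.5, 164.5], [-176.32, 176.32]. Speed limits (degrees/s): [108.29, 108.29, 136.94, 180, 180, 180].

## Interface

Orientations are given as a 3x3 rotation matrix whose columns are the frame's x, y, z axes.
In Python, from rig import r gives the robot as it stands.
- The arm moves only by the tool carry_out, never from a script. Its argument "series" is a list of rows, each a list of 5 numbers: the closure, from 0 (fully open) to 1 (shut), then the shift along the tool's x, y, z in m, then the turn about the tool's z in rad. A call has 1 to 10 rows; each row shifts and turns the pose as measured when the row begins, along the tool's axes as they then stand; what a row does not reach is not made up. A row lasts 1/12 s, in which the tool goes at most 41.7 mm and 7.16 degrees, less where a joint would pass 70% of its speed; a pose out of reach is approached as far as the arm can. A call with a gripper value outside its range is refused whole. The fingers move at their own pace and stop on an object; the grip force is fixed at half the most. Time passes only in rows, so rows that do not move let the fingers close. It gives the time, the measured TCP pose, the force and the opening at its end, in the units of the state.
- r.read_state(): the state, without advancing time (a new reading comes with each control period).
- r.snapshot(name): name is "scene" or "top" or "wrist"; returns (picture, depth): 384x512x3 uint8, blue, green, red; 384x512 float32, m along the optical axis (not along the pixel's ray), 0 where there is no reading.
- r.camera_info(name): a dict with "fx", "fy", "cx", "cy" (pixels), "k1" (the pictures are not rectified: a ray, as slopes to the right and down, at radius r is drawn at 1 + k1 r^2 times it, then the intrinsics apply), "position" and "attitude" of the camera in the world. Camera axes: x right, y up, looking along -z (the intrinsics and any distortion apply to the point x, -y, -z); pixel columns grow to the right and rows downward; lengths in m; the calibration is good to about 2 mm. A picture is of the moment at which its call begins: read the wrist's pose just before it. camera_info takes no time and is no camera call; for the wrist camera it gives the pose at the moment of the call.
- r.finish_job(): hands the job in, once; it reports no verdict.
Trained networks look in the newest picture that a camera, given by its name, has taken for a name from the list of things; names that differ only in an ending like _2 or _b are one class to them, and where a whole thing is asked for, a point or a joint stands for the part that bears it (a point fixed in the world has none). Each returns a list of dicts, best first, with "conf" (0 to 1); they miss things now and then, are a little off and sometimes report something else, mostly with a low value. They report only what shows in the picture. A call takes as long as a camera call. They do not tell look-alikes from the thing itself.
- r.cut_out(camera, target): "pixels" (384x512 bool, what is visible of it) and "bbox" ([centre column, centre row, width, height] in pixels, round what is visible of it).
The state is a dict: "time_s": time; "q": joint angles; "qd": joint speeds; "tau": joint torques, N m; "tcp_pos": TCP position; "orientation": TCP orientation; "wrist_force": force on the tool from outside, world axes, zero at the start; "moment": the same for the moment, N m; "grip_width": finger opening in m.
Only numpy, scipy, OpenCV 4.12 (cv2) and the standard library are available. Lean on these libraries where they do the work, as an engineer would, in place of code of your own. Each camera call takes 0.05 s, during which the arm holds its last target.

## Working session

There is one attempt and no reset: what is moved stays moved. The work goes in short steps, Python scripts to look and compute and a tool call to move; the robot and the scene stay as the last step left them, time stands still between calls to the robot, and variables do not carry over. Pictures are saved under pics/ and viewed, and the job is handed in when it is done.

Besides the shell and the picture viewer there is one more tool, called after "Call:" by a JSON object that holds its "fn" and its "kwargs", one argument or row to a line. carry_out: Moves the arm, as the interface text tells. Its arguments: {"type":"object","properties":{"series":{"type":"array"}},"required":["series"]}

```bash
ls; mkdir -p pics; python3 - <<'E'
from rig import r
import cv2,numpy as np
s=r.read_state(); print(s)
for n in ("scene","top","wrist"):
    p,d=r.snapshot(n); cv2.imwrite(f"pics/{n}0.png",p); np.save(f"pics/{n}0.npy",d)
    c=r.camera_info(n); print(n,c)
E
```

```text
pics
{'time_s': 0.0, 'q': array([ 7.13177255e+01,  2.17378752e+01,  9.93945823e+01,  1.02611733e-03,
        5.89281460e+01, -1.90833603e+00]), 'qd': array([ 0.07507378,  0.09416015, -0.05550547,  0.05302198,  0.02876765,
        0.03346491]), 'tau': array([-1.06567473e-03, -7.63749433e+01, -4.34358287e+01,  6.49823667e-02,
        4.27236187e-02, -5.94050334e-05]), 'tcp_pos': array([0.20192839, 0.66992891, 0.29160489]), 'orientation': array([[-9.57448189e-01,  2.88604991e-01, -3.53343247e-04],
       [ 2.88605203e-01,  9.57447671e-01, -9.97083890e-04],
       [ 5.05442820e-05, -1.05663286e-03, -9.99999440e-01]]), 'wrist_force': array([-0.22539139, -0.18367145, -0.81276691]), 'moment': array([ 0.00944134,  0.01137797, -0.00783771]), 'grip_width': 0.09111163753209395}
scene {'fx': 349.55668016888643, 'fy': 349.55668016888643, 'cx': 254.64261620438876, 'cy': 191.9149731281703, 'k1': -0.08974605920455161, 'position': array([ 0.92697175, -0.44356092,  0.61282976]), 'attitude': array([[ 8.06672355e-01, -4.06744456e-01,  4.28764107e-01],
       [ 5.90998647e-01,  5.55862444e-01, -5.84583222e-01],
       [-5.57879645e-04,  7.24966131e-01,  6.88784290e-01]])}
top {'fx': 393.18455124703684, 'fy': 393.18455124703684, 'cx': 260.80043106608485, 'cy': 191.53718892061914, 'k1': -0.12414652210641368, 'position': array([ 0.44300965, -0.02412098,  0.8393538 ]), 'attitude': array([[ 3.03143905e-02,  9.73195999e-01, -2.27970581e-01],
       [-9.99540338e-01,  2.96040906e-02, -6.53537688e-03],
       [ 3.88659094e-04,  2.28063907e-01,  9.73646087e-01]])}
wrist {'fx': 304.71670646340834, 'fy': 304.71670646340834, 'cx': 254.65984478865283, 'cy': 194.32081269966764, 'k1': 0.01050354814459212, 'position': array([0.13648182, 0.68967583, 0.38466016]), 'attitude': array([[ 2.89048015e-01, -9.28356201e-01, -2.33679286e-01],
       [ 9.57314595e-01,  2.80276619e-01,  7.06667114e-02],
       [-1.09039565e-04, -2.44130664e-01,  9.69742341e-01]])}
```

View pics/scene0.png

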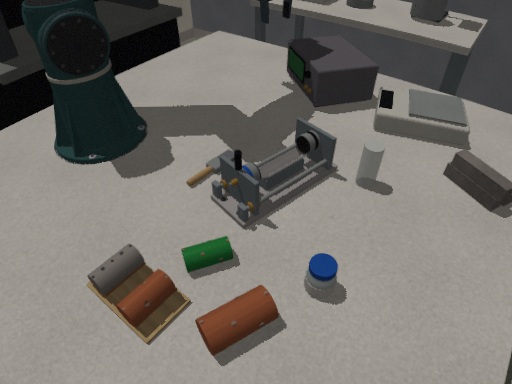

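View pics/top0.png

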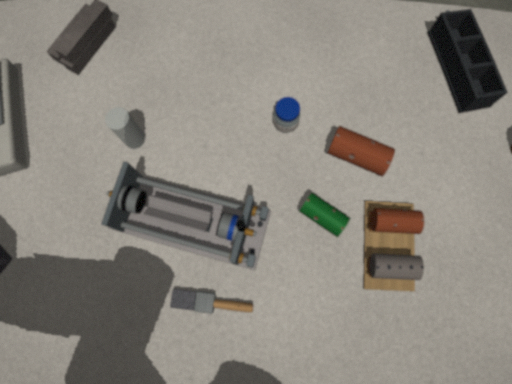

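View pics/wrist0.png

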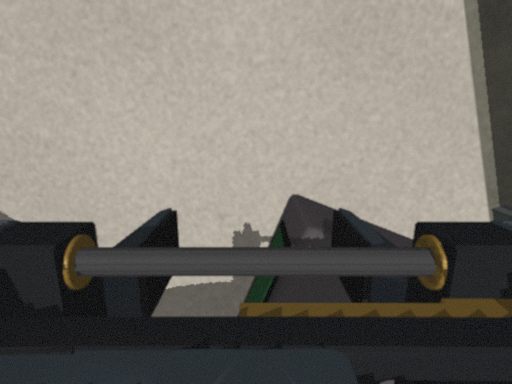

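Candidates for the sandstone core:
- Reddish core in the rack: top (396,220), scene (147,297).
- Larger loose red core: top (361,150), scene (237,318).
- Green core: top (324,213), scene (208,254).
- Grey core in the rack: top (396,266).

By the description I want the smaller red one in the rack. Next I'll measure it and check a close crop.

```bash
cat > h.py <<'E'
import numpy as np,cv2
from rig import r
def cam(n): return r.camera_info(n)
def rays(c,uv):
    uv=np.atleast_2d(np.asarray(uv,float))
    d=(uv-[c["cx"],c["cy"]])/[c["fx"],c["fy"]]
    x=d.copy()
    for _ in range(20):
        x=d/(1+c["k1"]*(x**2).sum(1,keepdims=True))
    return x
def pts(c,uv,z):
    x=rays(c,uv); z=np.asarray(z,float).reshape(-1,1)
    P=np.c_[x[:,:1],-x[:,1:],-np.ones_like(z)]*z
    return P@np.asarray(c["attitude"]).T+c["position"]
def onplane(c,uv,h):
    x=rays(c,uv); D=np.c_[x[:,:1],-x[:,1:],-np.ones(len(x))]@np.asarray(c["attitude"]).T
    t=(h-c["position"][2])/D[:,2]
    return c["position"]+D*t[:,None]
def cloud(c,depth,mask=None):
    m=depth>0
    if mask is not None: m&=mask
    v,u=np.nonzero(m)
    return pts(c,np.c_[u,v],depth[v,u]),np.c_[u,v]
def proj(c,P):
    q=(np.atleast_2d(P)-c["position"])@np.asarray(c["attitude"])
    s=np.c_[q[:,0],-q[:,1]]/-q[:,2:3]
    s=s*(1+c["k1"]*(s**2).sum(1,keepdims=True))
    return s*[c["fx"],c["fy"]]+[c["cx"],c["cy"]]
E
python3 - <<'E'
from h import *
for n in ("top","scene"):
    p,d=r.snapshot(n); c=cam(n); np.save(f"pics/{n}1.npy",d)
    tot=p.copy()
    for t in ("core_center","grey_core_center","rack","bench","receiver","carriage","handle","couplant","cal_bar","brush"):
        for k,o in enumerate(r.cut_out(n,t)):
            P,uv=cloud(c,d,o["pixels"])
            b=np.round(o["bbox"]).astype(int)
            print(n,t,round(o["conf"],2),b,o["pixels"].sum(), np.median(P,0).round(3), P.min(0).round(3),P.max(0).round(3))
            if o["conf"]>.3: np.save(f"pics/{n}_{t}_{k}.npy",o["pixels"])
    if n=="top":
        cv2.imwrite("pics/crop1.png",cv2.resize(p[100:310,300:450],None,fx=3.5,fy=2.8,interpolation=cv2.INTER_CUBIC)); cv2.imwrite("pics/crop2.png",cv2.resize(p[150:275,95:280],None,fx=4,fy=4,interpolation=cv2.INTER_CUBIC))
print(r.read_state()["time_s"])
E
```

```text
top core_center 0.89 [326 216  50  42] 1149 [ 0.584 -0.151  0.046] [ 0.543 -0.214 -0.003] [ 0.633 -0.101  0.053]
top core_center 0.88 [398 221  54  28] 1217 [ 0.572 -0.296  0.065] [ 0.55  -0.377 -0.002] [ 0.608 -0.253  0.074]
top core_center 0.68 [235 230  45  72] 1283 [0.542 0.022 0.108] [ 0.478 -0.01   0.001] [0.609 0.064 0.167]
top core_center 0.51 [388 248  55  87] 2495 [ 0.528 -0.285  0.008] [ 0.432 -0.358 -0.003] [ 0.626 -0.24   0.057]
top core_center 0.43 [287 113  27  40] 816 [ 0.794 -0.068  0.072] [ 0.776 -0.099 -0.003] [ 0.869 -0.04   0.079]
top grey_core_center 0.76 [396 266  53  31] 1248 [ 0.48  -0.291  0.066] [ 0.455 -0.372  0.   ] [ 0.508 -0.246  0.073]
top rack 0.63 [389 245  49  89] 2231 [ 0.529 -0.287  0.008] [ 0.434 -0.355 -0.001] [ 0.628 -0.241  0.049]
top bench 0.81 [187 215 170 109] 9942 [0.566 0.134 0.047] [ 0.471 -0.038 -0.005] [0.7   0.332 0.167]
top receiver 0.73 [125 195  47  67] 1764 [0.594 0.25  0.102] [ 0.538  0.211 -0.004] [0.702 0.319 0.121]
top carriage 0.77 [235 232  40  65] 1238 [0.541 0.022 0.108] [ 0.478 -0.011  0.015] [0.603 0.064 0.167]
top carri
[... 1675 characters left out ...]
.011 0.094] [ 0.403 -0.013 -0.   ] [0.608 0.159 0.167]
scene handle 0.7 [240 182  42  68] 1625 [0.552 0.01  0.093] [ 0.403 -0.016  0.   ] [0.609 0.146 0.167]
scene handle 0.61 [138 301 100  78] 2442 [ 0.593 -0.307  0.008] [ 0.428 -0.354 -0.002] [ 0.629 -0.239  0.064]
scene couplant 0.69 [138 301  97  79] 2185 [ 0.594 -0.307  0.008] [ 0.437 -0.354  0.   ] [ 0.628 -0.24   0.057]
scene couplant 0.56 [321 277  36  50] 1238 [ 0.813 -0.084  0.064] [ 0.762 -0.1   -0.003] [0.839 0.013 0.078]
scene cal_bar 0.62 [370 163  32  51] 1050 [0.761 0.258 0.073] [ 0.691  0.249 -0.002] [0.783 0.483 0.123]
scene brush 0.64 [213 167  49  35] 472 [0.403 0.071 0.019] [ 0.363 -0.01  -0.001] [0.484 0.162 0.118]
1.25
```

View pics/crop1.png

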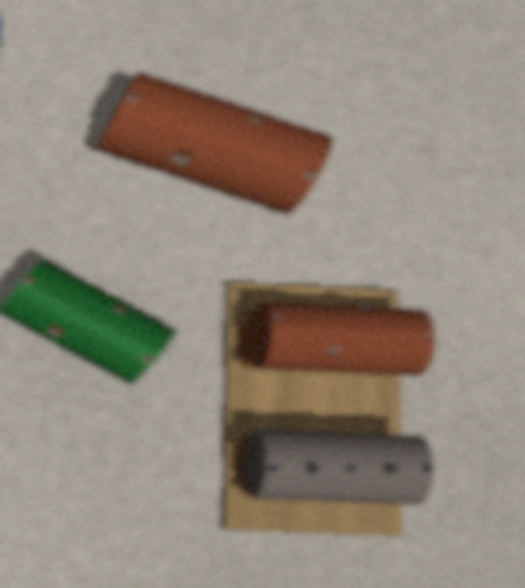

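View pics/crop2.png

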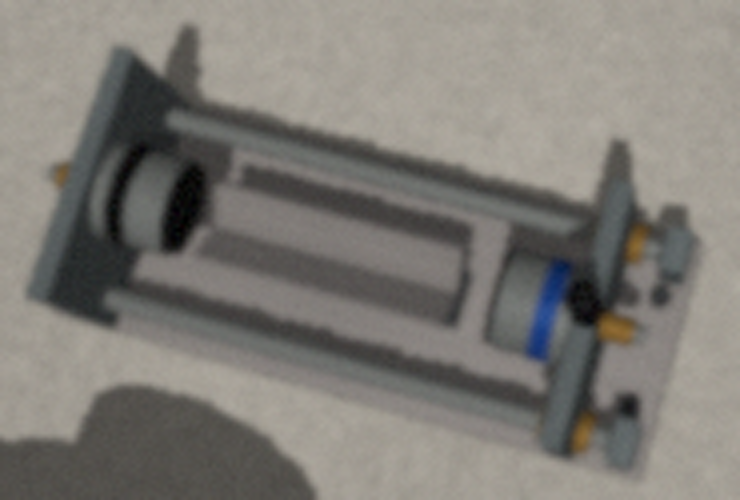

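```bash
python3 - <<'E'
from h import *
from scipy.optimize import least_squares
# fused clouds
C={}
for n in("top","scene"):
    C[n]=cloud(cam(n),np.load(f"pics/{n}1.npy"))[0]
def cyl(P,x0,rad):
    # params: cx,cy,cz, yaw ; horizontal axis
    def f(p):
        a=np.array([np.cos(p[3]),np.sin(p[3]),0]); q=P-[p[0],p[1],p[2]]
        q=q-np.outer(q@a,a); return np.linalg.norm(q,axis=1)-rad
    s=least_squares(f,x0,loss="soft_l1",f_scale=.001,x_scale=[.01,.01,.01,.1]); p=s.x
    a=np.array([np.cos(p[3]),np.sin(p[3]),0])
    return p,a,f(p)
for n in C:
    P=C[n]
    m=(abs(P[:,0]-.576)<.04)&(abs(P[:,1]+.298)<.08)&(P[:,2]>.05)&(P[:,2]<.08)
    p,a,e=cyl(P[m],[.576,-.298,.045,np.pi/2],.025)
    t=(P[m][abs(e)<.004]-[p[0],p[1],0])@np.r_[a[:2],0]
    c=p[:2]+a[:2]*(t.min()+t.max())/2
    print(n,"core",p[:3].round(4),"yaw",np.degrees(p[3]).round(2),"span",t.min(),t.max(),"centre",c.round(4),"len",np.ptp(t),np.sqrt(np.mean(e**2)))
    m=(abs(P[:,0]-.484)<.04)&(abs(P[:,1]+.298)<.08)&(P[:,2]>.05)&(P[:,2]<.08)
    p,a,e=cyl(P[m],[.484,-.298,.045,np.pi/2],.025); print("grey",p)
    # bench
    # handle top
    m=(P[:,2]>.155)&(P[:,2]<.18)&(P[:,0]>.45)&(P[:,0]<.62)&(P[:,1]>-.05)&(P[:,1]<.08)
    print("handle",m.sum(),P[m].mean(0),P[m].min(0),P[m].max(0))
    m=(P[:,2]>.125)&(P[:,2]<.18)&(P[:,0]>.45)&(P[:,0]<.62)&(P[:,1]>-.05)&(P[:,1]<.08)
    print("handle",m.sum(),P[m].mean(0),P[m].min(0),P[m].max(0))
E
```

```text
top core [0.6122 1.1117 0.0442] yaw 88.52 span -1.4636192392604614 -1.3650914662736418 centre [ 0.5756 -0.3022] len 0.0985277729868197 0.0021147428958405
grey [ 0.48513463 -0.19525323  0.04454251  1.53860532]
handle 65 [0.54213365 0.01493457 0.16416044] [0.53529518 0.0078373  0.15908572] [0.54944784 0.02183606 0.16705614]
handle 87 [0.54075911 0.01478268 0.15829118] [0.53489632 0.0078373  0.12682941] [0.54944784 0.02279109 0.16705614]
scene core [ 0.5802 -0.2046  0.0452] yaw 88.44 span -0.1451267978534009 -0.04800562846848477 centre [ 0.5776 -0.3012] len 0.09712116938491613 0.0016792383846379237
grey [ 0.49105263 -0.07897712  0.04512377  1.53761715]
handle 55 [0.54566345 0.01301574 0.16262887] [0.53667259 0.00665214 0.15518198] [0.55194474 0.02160273 0.1674052 ]
handle 136 [0.5467588  0.01262885 0.14925027] [0.53667259 0.00665214 0.12567577] [0.5520065  0.02180954 0.1674052 ]
```

The crop shows the red core in the rack's upper channel, at top (396,220). It's the same size as the grey one, and the loose red one is bigger. So I take the rack red core. Next is the bench pose.

```bash
python3 - <<'E'
from h import *
from scipy.optimize import least_squares
C={}
for n in("top","scene"):
    C[n]=cloud(cam(n),np.load(f"pics/{n}1.npy"))[0]
yaw0=np.radians(104.)
res={}
for n in C:
    P=C[n]; yaw=yaw0; o=np.array([.60,.21])
    best=None
    yaw=np.arctan2(.25-.013,.594-.543)
    # axis fit: receiver + carriage cylinder points
    H=np.array([.544,.014])
    p=np.array([H[0],H[1],yaw])
    for it in range(8):
        a=np.array([np.cos(p[2]),np.sin(p[2])]); b=np.array([-a[1],a[0]])
        X=(P[:,:2]-p[:2])@a; Y=(P[:,:2]-p[:2])@b; Z=P[:,2]
        rr=np.hypot(Y,Z-.085)
        m=(abs(rr-.025)<.005)&(Z>.09)&(Z<.115)&(((X>.012)&(X<.044))|((X>.17)&(X<.25)))
        Q=P[m]
        def f(q):
            b=np.array([-np.sin(q[1]),np.cos(q[1])]); 
            y=(Q[:,:2]-H)@b-q[0]
            return np.hypot(y,Q[:,2]-.085)-.025
        s=least_squares(f,[0,p[2]],loss="soft_l1",f_scale=.001)
        b=np.array([-np.sin(s.x[1]),np.cos(s.x[1])])
        p=np.r_[H+b*s.x[0],s.x[1]]
    a=np.array([np.cos(p[2]),np.sin(p[2])]); b=np.array([-a[1],a[0]])
    X=(P[:,:2]-p[:2])@a; Y=(P[:,:2]-p[:2])@b; Z=P[:,2]
    print(n,"axis pt",p[:2],"yaw",np.degrees(p[2]),m.sum(),np.sqrt(np.mean(f(s.x)**2)))
    m=(abs(np.hypot(Y,Z-.085)-.025)<.003)&(Z>.09)
    h,e=np.histogram(X[m],bins=np.arange(-.06,.3,.004)); print([(round(e[i],3),h[i]) for i in range(len(h)) if h[i]])
    # bracket plate top z 118
    m=(abs(Z-.118)<.003)&(abs(Y)<.07)&(X>.15)&(X<.35); print("plate top X",X[m].min(),X[m].max(),np.median(X[m]),"Y",Y[m].min(),Y[m].max())
    m=(Z>.128)&(Z<.17)&(abs(Y)<.05)&(abs(X)<.05);print("handle X",X[m].min(),X[m].max(),"Y",Y[m].min(),Y[m].max())
    m=(abs(Z-.118)<.003)&(abs(Y)<.07)&(abs(X)<.05); print("carr plate top X",X[m].min(),X[m].max(),np.median(X[m]),"Y",Y[m].min(),Y[m].max())
    # rods / rail tops
    m=(abs(Z-.069)<.004)&(abs(Y)<.03)&(X>.06)&(X<.2); print("rail tops X",X[m].min(),X[m].max(),"Y+",np.median(Y[m&(Y>0)]),"Y-",np.median(Y[m&(Y<0)]))
    m=(abs(Z-.016)<.003)&(abs(Y)<.12)&(X>-.1)&(X<.25);print("base Y",np.percentile(Y[m],[1,99]),"X",np.percentile(X[m],[1,99]))
E
```

```text
top axis pt [0.54250175 0.01436039] yaw 76.47504622084969 964 0.0014125139735211194
[(np.float64(-0.008), np.int64(6)), (np.float64(0.008), np.int64(31)), (np.float64(0.012), np.int64(49)), (np.float64(0.016), np.int64(52)), (np.float64(0.02), np.int64(54)), (np.float64(0.024), np.int64(51)), (np.float64(0.028), np.int64(50)), (np.float64(0.032), np.int64(52)), (np.float64(0.036), np.int64(49)), (np.float64(0.04), np.int64(54)), (np.float64(0.044), np.int64(27)), (np.float64(0.204), np.int64(3)), (np.float64(0.208), np.int64(47)), (np.float64(0.212), np.int64(48)), (np.float64(0.216), np.int64(49)), (np.float64(0.22), np.int64(47)), (np.float64(0.224), np.int64(49)), (np.float64(0.228), np.int64(56)), (np.float64(0.232), np.int64(44)), (np.float64(0.236), np.int64(47)), (np.float64(0.24), np.int64(38)), (np.float64(0.244), np.int64(57)), (np.float64(0.248), np.int64(30))]
plate top X 0.24714760484358922 0.26120664166213875 0.2539360116317094 Y -0.06354679196942457 0.06398799034291451
handle X -0.006638101902229904 0.00802234987593344 Y -0.006622977176869058 0.008045111264180317
carr 
[... 998 characters left out ...]
at64(0.228), np.int64(18)), (np.float64(0.232), np.int64(23)), (np.float64(0.236), np.int64(20)), (np.float64(0.24), np.int64(13)), (np.float64(0.244), np.int64(20)), (np.float64(0.248), np.int64(28))]
plate top X 0.24757934999461667 0.26292210588464304 0.25426097692235894 Y -0.06534360329123215 0.06412430232650795
handle X -0.006891069269797376 0.008782700804938152 Y -0.008507568358444123 0.007009196975837658
carr plate top X -0.005015295927931633 0.007898987234683743 -0.0001324113838176908 Y -0.06535515205796986 0.06401662758368148
rail tops X 0.07399739607170973 0.1979345495402382 Y+ 0.017210466967589336 Y- -0.019710073299050935
base Y [-0.06507587  0.0558153 ] X [-0.04003559  0.24885222]
```

```bash
python3 - <<'E'
from h import *
import cv2
for n in("scene",):
    p=cv2.imread("pics/scene0.png"); cv2.imwrite("pics/scrop.png",cv2.resize(p[110:230,175:350],None,fx=4.5,fy=4.5,interpolation=cv2.INTER_CUBIC))
E
```

```text
(no output)
```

View pics/scrop.png

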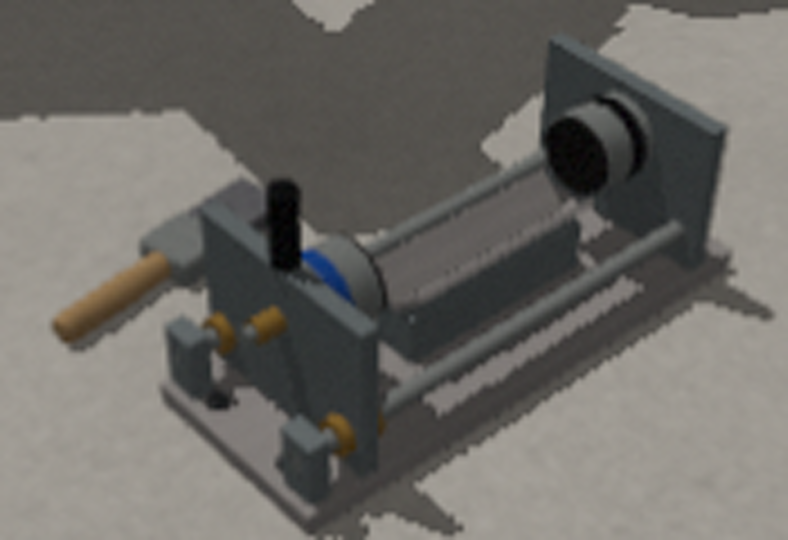

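```bash
cat >> h.py <<'E'
B=np.array([.5432,.0142]); BY=np.radians(76.47)   # handle pt at start, bench yaw
ax=np.array([np.cos(BY),np.sin(BY)]); ay=np.array([-ax[1],ax[0]])
def bw(X,Y): return B+ax*X+ay*Y
def tw(s):
    R=np.asarray(s["orientation"]); return np.arctan2(R[1,0],R[0,0])
def plan(target,yawx=None,grip=0,maxstep=.035,maxturn=.11,n=None):
    "target world TCP; yawx = tool x yaw in deg"
    s=r.read_state(); R=np.array(s["orientation"]); p=np.array(s["tcp_pos"])
    d=np.asarray(target)-p
    th=0 if yawx is None else -((np.radians(yawx)-tw(s)+np.pi)%(2*np.pi)-np.pi)
    if n is None: n=max(int(np.ceil(np.linalg.norm(d)/maxstep)),int(np.ceil(abs(th)/maxturn)),1)
    rows=[]
    for i in range(n):
        v=R.T@(d/n); rows.append([grip]+[round(float(x),4) for x in v]+[round(float(th/n),4)])
        c,sn=np.cos(th/n),np.sin(th/n); R=R@np.array([[c,-sn,0],[sn,c,0],[0,0,1]])
    for i in range(0,n,10): print(rows[i:i+10])
def st():
    s=r.read_state(); F=np.array(s["wrist_force"])
    print("t",round(s["time_s"],2),"tcp",np.round(s["tcp_pos"],4),"xyaw",round(np.degrees(tw(s)),2),"F",F.round(2),"Fbench",round(F[:2]@ax,2),round(F[:2]@ay,2),"w",round(s["grip_width"],4),"benchXY",np.round([(s["tcp_pos"][:2]-B)@ax,(s["tcp_pos"][:2]-B)@ay],4),"q",np.round(s["q"],1))
    return s
E
python3 - <<'E'
from h import *
P=np.r_[tuple(cloud(cam(n),np.load(f"pics/{n}1.npy"))[0] for n in("top","scene"))]
X=(P[:,:2]-B)@ax;Y=(P[:,:2]-B)@ay;Z=P[:,2]
m=(X>.08)&(X<.19)&(abs(Y)<.08)&(Z>.03)
h,a,b=np.histogram2d(Y[m],Z[m],bins=[np.arange(-.08,.081,.01),np.arange(.03,.13,.01)])
print(h.astype(int))
m=(Z>.13)&(Z<.5)&(P[:,0]>.1)&(P[:,0]<.9)&(abs(P[:,1])<.9)
h,a,b=np.histogram2d(P[m,0],P[m,1],bins=[np.arange(.1,.95,.1),np.arange(-.5,.95,.1)]);print(h.astype(int))
plan([.5,.25,.30],88.5,0)
st()
E
```

```text
[[  0   0   0   0   0   0   0   0   0]
 [  0   0   0   0   0   0   0   0   0]
 [  0 247   7   0   0   0   0   0   0]
 [  0 224   2   0   0   0   0   0   0]
 [  0   0   0   0   0   0   0   0   0]
 [  0   0   0  64   7   0   0   0   0]
 [ 93 107  57 293   4   0   0   0   0]
 [  0  51 270  16   0   0   0   0   0]
 [  0  48 354  18   0   0   0   0   0]
 [  0   0  64 360   9   0   0   0   0]
 [  0   0   0  88   2   0   0   0   0]
 [  0   0   0   0   0   0   0   0   0]
 [  0 202  10   0   0   0   0   0   0]
 [  2 220   2   0   0   0   0   0   0]
 [  0   0   0   0   0   0   0   0   0]
 [  0   0   0   0   0   0   0   0   0]]
[[   0    0    0    0 2270  613    0    0    0    0    5  103    4    0]
 [   0    0    0    0    0    0    0    0    0    0   15  113  209    0]
 [   0    0    0    0    0    0    0    0    0    0   23  283  242   89]
 [   0    0    0    0    0    0    0    0    0    0  282  343  264   47]
 [   0    0    0    0    0  205    0    0    0    0   59  349   96    0]
 [   0    0    0    0    0    0    0    0    0    0    0    3    0    0]
 [   0    0    0    0    0    0    0 
[... 151 characters left out ...]
[0, -0.0288, -0.0187, -0.0005, 0.0869], [0, -0.0303, -0.0161, -0.0005, 0.0869], [0, -0.0316, -0.0134, -0.0005, 0.0869], [0, -0.0327, -0.0106, -0.0005, 0.0869], [0, -0.0335, -0.0077, -0.0005, 0.0869], [0, -0.034, -0.0048, -0.0005, 0.0869], [0, -0.0343, -0.0018, -0.0005, 0.0869], [0, -0.0343, 0.0012, -0.0005, 0.0869], [0, -0.0341, 0.0042, -0.0005, 0.0869]]
[[0, -0.0336, 0.0071, -0.0005, 0.0869], [0, -0.0329, 0.01, -0.0005, 0.0869], [0, -0.0319, 0.0128, -0.0005, 0.0869], [0, -0.0306, 0.0155, -0.0005, 0.0869], [0, -0.0292, 0.0181, -0.0005, 0.0869]]
t 1.25 tcp [0.2021 0.6702 0.2922] xyaw 163.22 F [0.09 0.26 0.16] Fbench 0.27 -0.03 w 0.0912 benchXY [0.558  0.4852] q [71.3 21.7 99.4 -0.  58.9 -1.9]
```

```bash
python3 - <<'E'
from h import *
P=np.r_[tuple(cloud(cam(n),np.load(f"pics/{n}1.npy"))[0] for n in("top","scene"))]
m=(P[:,0]>.1)&(P[:,0]<.7)&(P[:,1]>.3)&(P[:,1]<.9)
Q=P[m]
for i in np.arange(.1,.7,.1): print(round(i,1),[round(float(Q[(abs(Q[:,0]-i-.05)<.05)&(abs(Q[:,1]-j-.05)<.05)][:,2].max(initial=0)),3) for j in np.arange(.3,.9,.1)])
E
```

```text
0.1 [0.004, 0.005, 0.296, 0.285, 0.269, 0.005, 0.0]
0.2 [0.004, 0.005, 0.3, 0.297, 0.278, 0.0, 0.0]
0.3 [0.005, 0.005, 0.14, 0.143, 0.144, 0.143, 0.0]
0.4 [0.005, 0.004, 0.144, 0.143, 0.144, 0.142, 0.0]
0.5 [0.015, 0.004, 0.142, 0.143, 0.143, 0.004, 0.0]
0.6 [0.004, 0.006, 0.071, 0.135, 0.067, 0.004, 0.0]
```

Call:
{"fn": "carry_out", "kwargs": {
  "series": [
    [0,-0.027,-0.021,-0.001,0.087],
    [0,-0.029,-0.019,-0.001,0.087],
    [0,-0.03,-0.016,-0.001,0.087],
    [0,-0.032,-0.013,-0.001,0.087],
    [0,-0.033,-0.011,-0.001,0.087],
    [0,-0.034,-0.008,0,0.087],
    [0,-0.034,-0.005,0,0.087],
    [0,-0.034,-0.002,0,0.087],
    [0,-0.034,0.001,0,0.087],
    [0,-0.034,0.004,0,0.087]
  ]
}}

```text
time_s: 2.08
tcp_pos: [0.4003, 0.3793, 0.2976]
orientation: [[-0.369, 0.929, 0.002], [0.929, 0.369, 0.003], [0.003, 0.003, -1.0]]
wrist_force: [1.0, -0.2, 0.5]
grip_width: 0.0914
```

```bash
python3 -c "
from h import *
st(); plan([.577,-.15,.29],88.5,.25)"
```

```text
t 2.08 tcp [0.4003 0.3793 0.2976] xyaw 111.66 F [ 0.99 -0.18  0.52] Fbench 0.06 -1.01 w 0.0914 benchXY [0.3215 0.2244] q [4.100e+01 7.900e+00 1.165e+02 1.000e-01 5.540e+01 1.930e+01]
[[0.25, -0.0348, -0.0019, 0.0004, 0.0253], [0.25, -0.0349, -0.0011, 0.0004, 0.0253], [0.25, -0.0349, -0.0002, 0.0004, 0.0253], [0.25, -0.0349, 0.0007, 0.0004, 0.0253], [0.25, -0.0348, 0.0016, 0.0004, 0.0253], [0.25, -0.0348, 0.0025, 0.0004, 0.0253], [0.25, -0.0347, 0.0033, 0.0004, 0.0253], [0.25, -0.0346, 0.0042, 0.0004, 0.0253], [0.25, -0.0345, 0.0051, 0.0004, 0.0253], [0.25, -0.0344, 0.006, 0.0004, 0.0253]]
[[0.25, -0.0342, 0.0068, 0.0004, 0.0253], [0.25, -0.034, 0.0077, 0.0004, 0.0253], [0.25, -0.0338, 0.0085, 0.0004, 0.0253], [0.25, -0.0336, 0.0094, 0.0004, 0.0253], [0.25, -0.0333, 0.0102, 0.0004, 0.0253], [0.25, -0.0331, 0.0111, 0.0004, 0.0253]]
```

Call:
{"fn": "carry_out", "kwargs": {
  "series": [
    [0.2,-0.035,-0.002,0,0.025],
    [0.2,-0.035,-0.001,0,0.025],
    [0.2,-0.035,0,0,0.025],
    [0.2,-0.035,0.001,0,0.025],
    [0.2,-0.035,0.002,0,0.025],
    [0.2,-0.035,0.003,0,0.025],
    [0.2,-0.035,0.003,0,0.025],
    [0.2,-0.035,0.004,0,0.025],
    [0.2,-0.034,0.005,0,0.025],
    [0.2,-0.034,0.006,0,0.025]
  ]
}}

```text
time_s: 2.92
tcp_pos: [0.5131, 0.0306, 0.2991]
orientation: [[-0.11, 0.994, 0.008], [0.994, 0.11, 0.005], [0.005, 0.008, -1.0]]
wrist_force: [1.1, 0.7, -0.6]
grip_width: 0.0727
```

```bash
python3 -c "
from h import *
st(); plan([.577,-.30,.26],88.5,.2)"
```

```text
t 2.92 tcp [0.5131 0.0306 0.2991] xyaw 96.33 F [ 1.12  0.69 -0.56] Fbench 0.93 -0.93 w 0.0727 benchXY [0.0089 0.0331] q [  0.7   4.1 120.6   0.4  54.9  -5.8]
[[0.2, -0.0336, 0.0027, 0.0038, 0.0137], [0.2, -0.0335, 0.0031, 0.0038, 0.0137], [0.2, -0.0335, 0.0036, 0.0038, 0.0137], [0.2, -0.0334, 0.004, 0.0038, 0.0137], [0.2, -0.0334, 0.0045, 0.0038, 0.0137], [0.2, -0.0333, 0.005, 0.0038, 0.0137], [0.2, -0.0333, 0.0054, 0.0038, 0.0137], [0.2, -0.0332, 0.0059, 0.0038, 0.0137], [0.2, -0.0331, 0.0063, 0.0038, 0.0137], [0.2, -0.033, 0.0068, 0.0038, 0.0137]]
```

Call:
{"fn": "carry_out", "kwargs": {
  "series": [
    [0.2,-0.034,0.003,0.002,0.014],
    [0.2,-0.034,0.003,0.003,0.014],
    [0.2,-0.034,0.004,0.004,0.014],
    [0.2,-0.033,0.004,0.004,0.014],
    [0.2,-0.033,0.005,0.004,0.014],
    [0.2,-0.033,0.005,0.004,0.014],
    [0.2,-0.033,0.005,0.004,0.014],
    [0.2,-0.033,0.006,0.004,0.014],
    [0.2,-0.03,0.006,0.004,0.014],
    [0.2,-0.02,0.007,0.004,0.01]
  ]
}}

```text
time_s: 3.75
tcp_pos: [0.578, -0.3043, 0.2625]
orientation: [[0.037, 0.999, 0.014], [0.999, -0.037, 0.004], [0.004, 0.014, -1.0]]
wrist_force: [0.2, 0.9, -0.3]
grip_width: 0.0728
```

```bash
python3 -c "
from h import *
s=st(); print(s['orientation'].round(4)); plan([.577,-.302,.20],88.5,.2,n=4)
p,d=r.snapshot('wrist'); cv2.imwrite('pics/w2.png',p)
o=r.cut_out('wrist','core_center')
for k in o: print(k['conf'],k['bbox'])
"
```

```text
t 3.75 tcp [ 0.578  -0.3043  0.2625] xyaw 87.9 F [ 0.24  0.85 -0.29] Fbench 0.88 -0.04 w 0.0728 benchXY [-0.3015 -0.1083] q [-30.   19.4 106.1   0.7  53.9 -28.3]
[[ 0.0366  0.9992  0.014 ]
 [ 0.9993 -0.0367  0.0038]
 [ 0.0043  0.0138 -0.9999]]
[[0.2, 0.0005, -0.0005, 0.0156, -0.0026], [0.2, 0.0005, -0.0005, 0.0156, -0.0026], [0.2, 0.0005, -0.0005, 0.0156, -0.0026], [0.2, 0.0005, -0.0005, 0.0156, -0.0026]]
0.89 [257.7, 46.6, 92.6, 89.6]
0.76 [402.4, 103.7, 124.9, 153.5]
0.66 [249.7, 188.6, 52.3, 101.1]
```

View pics/w2.png

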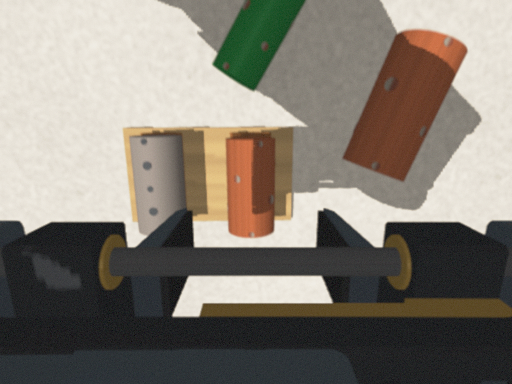

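The wrist view shows the red core at (250,188), between the open fingers and in line with them. The grey core is at (158,185), the green at (258,45) and the large red at (405,105). I'll cross-check the position with wrist depth before going down.

```bash
python3 - <<'E'
from h import *
from scipy.optimize import least_squares
p,d=r.snapshot('wrist'); c=cam('wrist'); s=r.read_state()
o=[k for k in r.cut_out('wrist','core_center') if abs(k['bbox'][0]-250)<12 and abs(k['bbox'][1]-188)<15]
P,uv=cloud(c,d) if not o else cloud(c,d,o[0]['pixels'])
m=(P[:,2]>.05)&(P[:,2]<.08)&(abs(P[:,0]-.577)<.035)&(abs(P[:,1]+.3)<.08); Q=P[m]
def f(q):
    b=np.array([-np.sin(q[1]),np.cos(q[1])]); return np.hypot((Q[:,:2]-[.577,-.302])@b-q[0],Q[:,2]-q[2])-.025
z=least_squares(f,[0,np.pi/2,.045],loss="soft_l1",f_scale=.001).x
a=np.array([np.cos(z[1]),np.sin(z[1])]);b=np.array([-a[1],a[0]])
t=(Q[:,:2]-[.577,-.302])@a
print(len(o),m.sum(),"yaw",np.degrees(z[1]),"z",z[2],"centre",np.array([.577,-.302])+b*z[0]+a*(t.min()+t.max())/2,"len",np.ptp(t), np.std(f(z)))
G=s["tcp_pos"]+.06*s["orientation"][:,2]; print("grasp pt",G)
E
```

```text
1 4623 yaw 88.29312309593045 z 0.04543487350889845 centre [ 0.57581854 -0.30039391] len 0.09716631030915654 0.0007382038661128027
grasp pt [ 0.57871871 -0.30252157  0.20215478]
```

```bash
python3 -c "
from h import *
plan([.575,-.3012,.14],88.4,.2,n=6)"
```

```text
[[0.2, -0.0, -0.0007, 0.0204, -0.0013], [0.2, -0.0, -0.0007, 0.0204, -0.0013], [0.2, -0.0, -0.0007, 0.0204, -0.0013], [0.2, -0.0, -0.0007, 0.0204, -0.0013], [0.2, -0.0, -0.0007, 0.0204, -0.0013], [0.2, -0.0, -0.0007, 0.0204, -0.0013]]
```

Call:
{"fn": "carry_out", "kwargs": {
  "series": [
    [0.2,0,-0.0007,0.02,-0.0015],
    [0.2,0,-0.0007,0.021,-0.0015],
    [0.2,0,-0.0007,0.021,-0.0015],
    [0.2,0,-0.0007,0.021,-0.0015],
    [0.2,0,-0.0007,0.02,-0.0015],
    [0.2,0,-0.0007,0.015,-0.0015]
  ]
}}

```text
time_s: 4.45
tcp_pos: [0.5771, -0.2956, 0.1465]
orientation: [[0.02, 1.0, 0.021], [1.0, -0.02, 0.001], [0.001, 0.021, -1.0]]
wrist_force: [0.2, -0.1, 0.2]
grip_width: 0.0731
```

```bash
python3 -c "
from h import *
s=st();print(s['tcp_pos']+.06*s['orientation'][:,2],s['orientation'][:,2]); z=s['orientation'][:,2]
plan(np.array([.576,-.3008,.048])-.06*z,88.4,.2,n=4)"
```

```text
t 4.45 tcp [ 0.5771 -0.2956  0.1465] xyaw 88.88 F [ 0.17 -0.09  0.19] Fbench -0.05 -0.18 w 0.0731 benchXY [-0.2933 -0.1055] q [-29.4  28.1 108.5   0.9  42.4 -28.9]
[ 0.57838525 -0.29556692  0.0864978 ] [ 2.09021346e-02  8.73989767e-04 -9.99781145e-01]
[[0.2, -0.0013, -0.0008, 0.0096, 0.0021], [0.2, -0.0013, -0.0008, 0.0096, 0.0021], [0.2, -0.0013, -0.0008, 0.0096, 0.0021], [0.2, -0.0013, -0.0008, 0.0096, 0.0021]]
```

Call:
{"fn": "carry_out", "kwargs": {
  "series": [
    [0.2,-0.0013,-0.0008,0.01,0.002],
    [0.2,-0.0013,-0.0008,0.01,0.002],
    [0.2,-0.0013,-0.0008,0.01,0.002],
    [0.2,-0.0013,-0.0008,0.008,0.002]
  ]
}}

```text
time_s: 4.78
tcp_pos: [0.5742, -0.2974, 0.106]
orientation: [[0.024, 1.0, 0.02], [1.0, -0.024, 0.002], [0.002, 0.02, -1.0]]
wrist_force: [0.6, 0.9, 0.2]
grip_width: 0.0727
```

```bash
python3 -c "
from h import *
s=st();print(s['tcp_pos']+.06*s['orientation'][:,2],s['orientation'][:,2]); z=s['orientation'][:,2]
plan(np.array([.576,-.3008,.048])-.06*z,88.4,.2,n=2)"
```

```text
t 4.78 tcp [ 0.5742 -0.2974  0.106 ] xyaw 88.61 F [0.57 0.95 0.23] Fbench 1.06 -0.33 w 0.0727 benchXY [-0.2957 -0.103 ] q [-29.6  31.6 108.7   1.   38.8 -29. ]
[ 0.5753654  -0.29728185  0.04600721] [ 0.02005349  0.00161253 -0.99979761]
[[0.2, -0.0017, 0.0004, -0.001, 0.0018], [0.2, -0.0017, 0.0004, -0.001, 0.0018]]
```

Call:
{"fn": "carry_out", "kwargs": {
  "series": [
    [0.2,-0.002,0.0005,-0.0005,0.002],
    [0.2,-0.0018,0,-0.0005,0.001],
    [0.55,0,0,0,0],
    [0.55,0,0,0,0],
    [0.55,0,0,0,0]
  ]
}}

```text
time_s: 5.2
tcp_pos: [0.5749, -0.3021, 0.1073]
orientation: [[0.028, 0.999, 0.021], [1.0, -0.028, 0.001], [0.002, 0.021, -1.0]]
wrist_force: [0.0, 0.8, 0.3]
grip_width: 0.0561
```

```bash
python3 -c "
from h import *
s=st();print(s['tcp_pos']+.06*s['orientation'][:,2],s['orientation'][:,2])"
```

```text
t 5.2 tcp [ 0.5749 -0.3021  0.1073] xyaw 88.38 F [0.04 0.79 0.32] Fbench 0.78 0.15 w 0.0561 benchXY [-0.3001 -0.1048] q [-30.   31.7 108.3   1.   39.  -29.2]
[ 0.57612672 -0.3020297   0.04733455] [ 0.02066235  0.00128841 -0.99978568]
```

Call:
{"fn": "carry_out", "kwargs": {
  "series": [
    [0.7,0,0,0,0],
    [1,0,0,0,0],
    [1,0,0,0,0],
    [1,0,0,0,0]
  ]
}}

```text
time_s: 5.53
tcp_pos: [0.5749, -0.3022, 0.108]
orientation: [[0.028, 0.999, 0.021], [1.0, -0.028, 0.001], [0.001, 0.021, -1.0]]
wrist_force: [0.7, -0.8, -2.6]
grip_width: 0.0499
```

```bash
python3 -c "
from h import *
s=st();print(s['tcp_pos']+.06*s['orientation'][:,2],s['orientation'][:,2])"
```

```text
t 5.53 tcp [ 0.5749 -0.3022  0.108 ] xyaw 88.38 F [ 0.74 -0.76 -2.56] Fbench -0.56 -0.9 w 0.0499 benchXY [-0.3002 -0.1049] q [-30.   31.6 108.3   1.   39.  -29.2]
[ 0.57620208 -0.30212177  0.04799265] [ 2.12895099e-02  8.97055371e-04 -9.99772950e-01]
```

Gripped at 49.9 mm. Now I lift slowly and check.

Call:
{"fn": "carry_out", "kwargs": {
  "series": [
    [1,0,0,-0.008,0],
    [1,0,0,-0.012,0],
    [1,0,0,-0.02,0],
    [1,0,0,-0.025,0],
    [1,0,0,-0.03,0],
    [1,0,0,-0.03,0],
    [1,0,0,-0.025,0],
    [1,0,0,-0.01,0]
  ]
}}

```text
time_s: 6.2
tcp_pos: [0.569, -0.3009, 0.2769]
orientation: [[0.028, 0.999, 0.015], [1.0, -0.028, 0.004], [0.005, 0.015, -1.0]]
wrist_force: [0.0, -0.3, -3.7]
grip_width: 0.0496
```

```bash
python3 -c "
from h import *
s=st();z=s['orientation'][:,2];print(s['tcp_pos']+.06*z,z)
p,d=r.snapshot('scene'); cv2.imwrite('pics/s3.png',p)
t=bw(.127,0); print(t)
plan(np.r_[t,.25],76.5,1,maxstep=.03)"
```

```text
t 6.2 tcp [ 0.569  -0.3009  0.2769] xyaw 88.39 F [ 0.03 -0.29 -3.69] Fbench -0.27 -0.1 w 0.0496 benchXY [-0.3003 -0.0988] q [-30.1  17.6 106.9   0.8  54.9 -29. ]
[ 0.56994567 -0.30060584  0.21689755] [ 0.01535359  0.00422712 -0.99987319]
[0.57291222 0.13767544]
[[1, 0.0292, -0.0006, 0.002, 0.0138], [1, 0.0292, -0.001, 0.002, 0.0138], [1, 0.0292, -0.0014, 0.002, 0.0138], [1, 0.0292, -0.0018, 0.002, 0.0138], [1, 0.0292, -0.0022, 0.002, 0.0138], [1, 0.0291, -0.0026, 0.002, 0.0138], [1, 0.0291, -0.0031, 0.002, 0.0138], [1, 0.029, -0.0035, 0.002, 0.0138], [1, 0.029, -0.0039, 0.002, 0.0138], [1, 0.0289, -0.0043, 0.002, 0.0138]]
[[1, 0.0289, -0.0047, 0.002, 0.0138], [1, 0.0288, -0.0051, 0.002, 0.0138], [1, 0.0287, -0.0055, 0.002, 0.0138], [1, 0.0287, -0.0058, 0.002, 0.0138], [1, 0.0286, -0.0062, 0.002, 0.0138]]
```

View pics/s3.png

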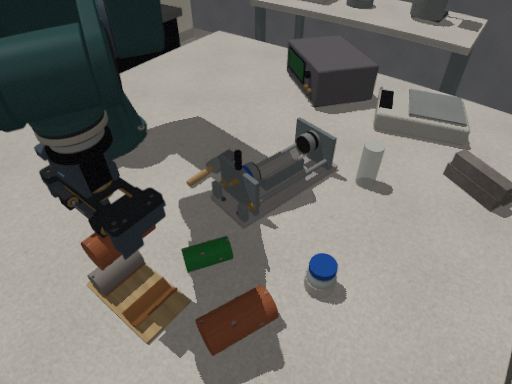

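The core is held at scene (118,240) and its channel is empty. I carry it level, above the handle.

Call:
{"fn": "carry_out", "kwargs": {
  "series": [
    [1,0.029,-0.001,-0.002,0.014],
    [1,0.029,-0.001,-0.002,0.014],
    [1,0.029,-0.001,-0.001,0.014],
    [1,0.029,-0.002,0,0.014],
    [1,0.029,-0.002,0,0.014],
    [1,0.029,-0.003,0,0.014],
    [1,0.029,-0.003,0,0.014],
    [1,0.029,-0.003,0,0.014],
    [1,0.029,-0.004,0,0.014],
    [1,0.029,-0.004,0,0.014]
  ]
}}

```text
time_s: 7.08
tcp_pos: [0.568, -0.0018, 0.2766]
orientation: [[0.18, 0.984, 0.01], [0.984, -0.18, 0.003], [0.005, 0.01, -1.0]]
wrist_force: [0.3, -0.9, -3.4]
grip_width: 0.0495
```

```bash
python3 -c "
from h import *
s=st();z=s['orientation'][:,2];print(z)
t=bw(.127,0); 
plan(np.r_[t,.23]-.06*np.r_[z[:2],0],76.5,1,n=6)"
```

```text
t 7.08 tcp [ 0.568  -0.0018  0.2766] xyaw 79.6 F [ 0.33 -0.87 -3.44] Fbench -0.76 -0.53 w 0.0495 benchXY [-0.0098 -0.0278] q [ -2.6  10.9 115.5   0.2  53.    7.7]
[ 0.01029814  0.00299178 -0.9999425 ]
[[1, 0.0229, -0.0036, 0.0078, 0.009], [1, 0.0229, -0.0038, 0.0078, 0.009], [1, 0.0229, -0.004, 0.0078, 0.009], [1, 0.0228, -0.0042, 0.0078, 0.009], [1, 0.0228, -0.0044, 0.0078, 0.009], [1, 0.0227, -0.0046, 0.0078, 0.009]]
```

Call:
{"fn": "carry_out", "kwargs": {
  "series": [
    [1,0.023,-0.003,0,0.009],
    [1,0.023,-0.004,0,0.009],
    [1,0.023,-0.004,0,0.009],
    [1,0.023,-0.004,0,0.009],
    [1,0.023,-0.004,0,0.009],
    [1,0.02,-0.004,0,0.009]
  ]
}}

```text
time_s: 7.58
tcp_pos: [0.5682, 0.1436, 0.2702]
orientation: [[0.235, 0.972, 0.001], [0.972, -0.235, 0.002], [0.003, 0.001, -1.0]]
wrist_force: [1.6, -0.3, -3.0]
grip_width: 0.0493
```

```bash
python3 -c "
from h import *
s=st();z=s['orientation'][:,2];print(z)
t=bw(.127,0); 
plan(np.r_[t,.18]-.06*np.r_[z[:2],0],76.5,1,n=6)"
```

```text
t 7.58 tcp [0.5682 0.1436 0.2702] xyaw 76.42 F [ 1.56 -0.33 -3.01] Fbench 0.04 -1.59 w 0.0493 benchXY [0.1317 0.006 ] q [1.190e+01 1.320e+01 1.135e+02 1.000e-01 5.320e+01 2.540e+01]
[ 0.00145725  0.00224393 -0.99999642]
[[1, -0.0008, 0.001, 0.015, -0.0002], [1, -0.0008, 0.001, 0.015, -0.0002], [1, -0.0008, 0.001, 0.015, -0.0002], [1, -0.0008, 0.001, 0.015, -0.0002], [1, -0.0008, 0.001, 0.015, -0.0002], [1, -0.0008, 0.001, 0.015, -0.0002]]
```

Call:
{"fn": "carry_out", "kwargs": {
  "series": [
    [1,-0.001,0.001,0.015,0],
    [1,-0.001,0.001,0.015,0],
    [1,-0.001,0.001,0.015,0],
    [1,-0.001,0.001,0.015,0],
    [1,-0.001,0.001,0.013,0],
    [1,0,0,0.005,0],
    [1,0,0,0,0]
  ]
}}

```text
time_s: 8.17
tcp_pos: [0.5684, 0.1422, 0.1828]
orientation: [[0.23, 0.973, -0.005], [0.973, -0.23, 0.002], [0.0, -0.005, -1.0]]
wrist_force: [-0.4, 0.2, -4.4]
grip_width: 0.0495
```

```bash
python3 - <<'E'
from h import *
from scipy.optimize import least_squares
s=st();z=s['orientation'][:,2];print(z)
P,d=r.snapshot('top'); cv2.imwrite('pics/t4.png',P)
P,d=r.snapshot('scene'); cv2.imwrite('pics/s4.png',cv2.resize(P[80:240,150:360],None,fx=3.5,fy=3.5))
C,_=cloud(cam('scene'),d)
X=(C[:,:2]-B)@ax;Y=(C[:,:2]-B)@ay;Z=C[:,2]
m=(X>.06)&(X<.2)&(Y<.0)&(Y>-.04)&(Z>.085)&(Z<.16)
h,a,b=np.histogram2d(X[m],Z[m],bins=[np.arange(.06,.201,.01),np.arange(.085,.165,.01)]);print(h.astype(int))
W,d=r.snapshot('wrist'); cv2.imwrite('pics/w4.png',W)
C,_=cloud(cam('wrist'),d)
X=(C[:,:2]-B)@ax;Y=(C[:,:2]-B)@ay;Z=C[:,2]
m=(X>.06)&(X<.2)&(abs(Y)<.03)&(Z>.085)&(Z<.16)
h,a,b=np.histogram2d(X[m],Z[m],bins=[np.arange(.06,.201,.01),np.arange(.085,.165,.01)]);print(h.astype(int))
print(r.read_state()['time_s'])
E
```

```text
t 8.17 tcp [0.5684 0.1422 0.1828] xyaw 76.69 F [-0.37  0.24 -4.41] Fbench 0.15 0.41 w 0.0495 benchXY [0.1304 0.0055] q [ 11.7  20.6 115.1   0.2  44.6  24.9]
[-0.00492811  0.00159147 -0.99998659]
[[ 0  0  0  0  0  0  0]
 [ 0  0  0  0  0  0  0]
 [ 0  5 18 23 33 25  1]
 [ 0  0  5 11 15 28  2]
 [ 0  0  3  9 16 25  3]
 [ 0  0 13 19 25 45 21]
 [ 0  0  6 10 10 24 11]
 [ 0  0  4  6  7 12  5]
 [ 0  0  3 10  7  0  0]
 [ 0  0  0  1  0  0  0]
 [ 0  0  4  6  0  0  0]
 [ 0  0  5  6  0  0  0]
 [ 0  0  0  0  0  0  0]
 [ 0  0  0  0  0  0  0]]
[[   0    0    0    0    0    0    0]
 [   0    0    0    0    0    0    0]
 [   0    0    0    0    0    0    0]
 [   0    0    0    0    1    0    0]
 [   0    0    0    0   87   94    0]
 [   0    0    0    0  134  755  678]
 [   0    0    0    0    0  312  670]
 [   0    0    0    3  121  101    3]
 [   0    0   36  100  349 1039 1086]
 [   0    0    0    0  137  838  962]
 [   0    0    0    0  147  881 1002]
 [   0   73  177  206  422 1085 1055]
 [   0    0    0    0    0    0    0]
 [   0    0    0    0    0    0    0]]
8.3167
```

View pics/s4.png

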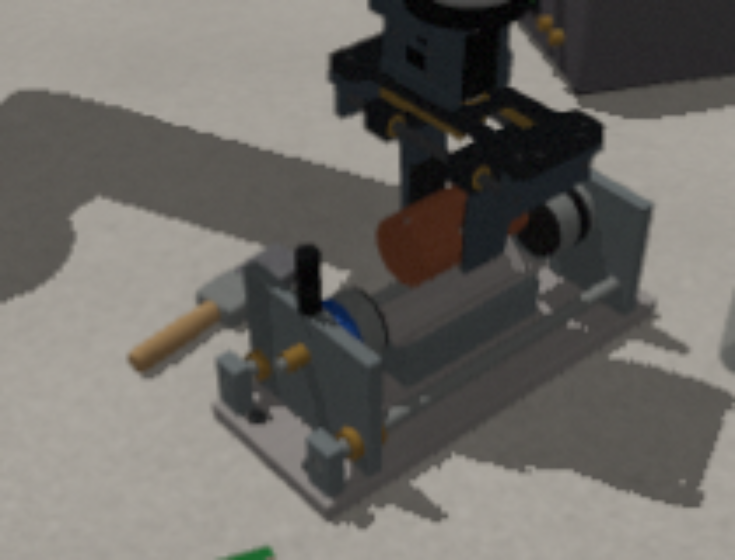

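View pics/w4.png

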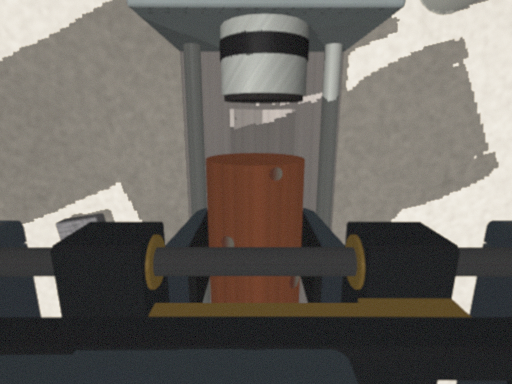

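The scene view shows the core above the groove, at about (440,230) in the crop, with free space on both sides. The wrist view shows its far end (255,160) slightly left of the receiver axis (264,60). I'll measure both axes in the same wrist cloud.

```bash
python3 - <<'E'
from h import *
from scipy.optimize import least_squares
W,d=r.snapshot('wrist'); C,_=cloud(cam('wrist'),d)
X=(C[:,:2]-B)@ax;Y=(C[:,:2]-B)@ay;Z=C[:,2]
def fit(m,z0):
    x,y,z=X[m],Y[m],Z[m]; xm=x.mean()
    f=lambda q: np.hypot(y-q[0]-q[2]*(x-xm),z-q[1]-q[3]*(x-xm))-.025
    s=least_squares(f,[0,z0,0,0],loss="soft_l1",f_scale=.001).x
    return s,m.sum(),xm,np.std(f(s)),x.min(),x.max()
m=(X>.08)&(X<.18)&(abs(Y)<.03)&(Z>.125)&(Z<.15)&(abs(np.hypot(Y-.005,Z-.12)-.025)<.006)
print("core Y,Z,slopes",fit(m,.12))
m=(X>.205)&(X<.246)&(abs(Y)<.03)&(Z>.09)&(Z<.115)
print("recv",fit(m,.085))
m=(X>.09)&(X<.2)&(Z<.085)&(Z>.05)&(abs(Y)<.03)
print("rail top",X[m].min(),X[m].max())
print(st()['orientation'])
E
```

```text
core Y,Z,slopes (array([ 0.00445054,  0.12274526,  0.00181283, -0.00099074]), np.int64(10879), np.float64(0.15091436447543088), np.float64(0.0009748999877525699), np.float64(0.09993012201591318), np.float64(0.17981972033166943))
recv (array([0.00024898, 0.08576247, 0.00246339, 0.03798492]), np.int64(6685), np.float64(0.22766231963872868), np.float64(0.0014613804601085287), np.float64(0.20882219716659417), np.float64(0.24599700046863546))
rail top 0.1748927879076022 0.19999487685106712
t 8.37 tcp [0.5696 0.1425 0.1852] xyaw 76.69 F [ 0.48  0.48 -3.85] Fbench 0.57 -0.35 w 0.0492 benchXY [0.1309 0.0043] q [ 11.7  20.4 115.    0.2  44.7  24.9]
[[ 0.23027614  0.9731244  -0.00134109]
 [ 0.97312335 -0.23027268  0.00233204]
 [ 0.00196055 -0.00184206 -0.99999638]]
```

Call:
{"fn": "carry_out", "kwargs": {
  "series": [
    [1,0,0.002,0.004,0],
    [1,0,0.002,0.006,0],
    [1,0,0,0.006,0],
    [1,0,0,0.005,0],
    [1,0,0,0.002,0],
    [1,0,0,0,0]
  ]
}}

```text
time_s: 8.87
tcp_pos: [0.5754, 0.1418, 0.1623]
orientation: [[0.23, 0.973, 0.003], [0.973, -0.23, 0.003], [0.004, 0.002, -1.0]]
wrist_force: [-0.4, -0.6, -4.4]
grip_width: 0.0492
```

```bash
cat > fitc.py <<'E'
from h import *
from scipy.optimize import least_squares
st()
W,d=r.snapshot('wrist'); C,_=cloud(cam('wrist'),d)
X=(C[:,:2]-B)@ax;Y=(C[:,:2]-B)@ay;Z=C[:,2]
def fit(m,z0,y0=0):
    x,y,z=X[m],Y[m],Z[m]; xm=x.mean()
    f=lambda q: np.hypot(y-q[0]-q[2]*(x-xm),z-q[1]-q[3]*(x-xm))-.025
    s=least_squares(f,[y0,z0,0,0],loss="soft_l1",f_scale=.001).x
    return s.round(4),m.sum(),round(np.std(f(s)),4),x.min().round(4),x.max().round(4)
z0=r.read_state()['tcp_pos'][2]-.0625
m=(X>.08)&(X<.19)&(abs(Y)<.03)&(Z>z0+.005)&(Z<z0+.03)&(abs(np.hypot(Y,Z-z0)-.025)<.006)
print("core Y,Z,slopes",fit(m,z0))
m=(X>.205)&(X<.246)&(abs(Y)<.03)&(Z>.09)&(Z<.115)
print("recv",fit(m,.085))
st()
E
python3 fitc.py
```

```text
t 8.87 tcp [0.5754 0.1418 0.1623] xyaw 76.68 F [-0.37 -0.57 -4.41] Fbench -0.65 0.23 w 0.0492 benchXY [ 0.1316 -0.0015] q [ 11.5  22.8 114.6   0.2  42.3  24.7]
core Y,Z,slopes (array([-0.0015,  0.1001,  0.0011,  0.0013]), np.int64(10865), np.float64(0.001), np.float64(0.1014), np.float64(0.1806))
recv (array([0.0005, 0.0855, 0.0026, 0.0355]), np.int64(8857), np.float64(0.0012), np.float64(0.2087), np.float64(0.246))
t 8.92 tcp [0.5754 0.1418 0.1625] xyaw 76.68 F [-0.78  0.52 -3.98] Fbench 0.32 0.88 w 0.0493 benchXY [ 0.1316 -0.0014] q [ 11.5  22.8 114.6   0.2  42.3  24.7]
```

Call:
{"fn": "carry_out", "kwargs": {
  "series": [
    [1,0,-0.0015,0.003,0],
    [1,0,0,0.004,0],
    [1,0,0,0.003,0],
    [1,0,0,0.001,0]
  ]
}}

```text
time_s: 9.25
tcp_pos: [0.5739, 0.1423, 0.1509]
orientation: [[0.23, 0.973, 0.004], [0.973, -0.23, 0.003], [0.004, 0.003, -1.0]]
wrist_force: [0.3, -0.4, -3.8]
grip_width: 0.0495
```

```bash
python3 fitc.py
```

```text
t 9.25 tcp [0.5739 0.1423 0.1509] xyaw 76.69 F [ 0.29 -0.37 -3.76] Fbench -0.29 -0.36 w 0.0495 benchXY [1.317e-01 1.000e-04] q [ 11.6  23.8 114.9   0.2  41.1  24.8]
core Y,Z,slopes (array([-0.    ,  0.0884,  0.0014,  0.0012]), np.int64(10883), np.float64(0.001), np.float64(0.1012), np.float64(0.1807))
recv (array([0.0005, 0.0853, 0.0006, 0.0376]), np.int64(10306), np.float64(0.0012), np.float64(0.2086), np.float64(0.246))
t 9.3 tcp [0.5739 0.1423 0.1508] xyaw 76.69 F [-0.56  0.7  -3.92] Fbench 0.55 0.71 w 0.0494 benchXY [1.317e-01 1.000e-04] q [ 11.6  23.8 114.9   0.2  41.1  24.8]
```

Aligned; 3 mm to go. I lower in small steps until the weight comes off.

Call:
{"fn": "carry_out", "kwargs": {
  "series": [
    [1,0,0,0.001,0],
    [1,0,0,0.001,0],
    [1,0,0,0.0005,0]
  ]
}}

```text
time_s: 9.55
tcp_pos: [0.574, 0.1423, 0.1482]
orientation: [[0.23, 0.973, 0.004], [0.973, -0.23, 0.003], [0.004, 0.003, -1.0]]
wrist_force: [-2.4, 0.7, 4.5]
grip_width: 0.0497
```

```bash
python3 -c "
from h import *
st()"
```

```text
t 9.55 tcp [0.574  0.1423 0.1482] xyaw 76.68 F [-2.38  0.73  4.49] Fbench 0.16 2.48 w 0.0497 benchXY [0.1318 0.    ] q [ 11.6  24.  114.9   0.2  40.8  24.8]
```

Call:
{"fn": "carry_out", "kwargs": {
  "series": [
    [1,0,0,0,0],
    [0.42,0,0,0,0],
    [0.35,0,0,0,0],
    [0.25,0,0,0,0],
    [0.2,0,0,0,0],
    [0.2,0,0,0,0],
    [0.2,0,0,0,0]
  ]
}}

```text
time_s: 10.13
tcp_pos: [0.5754, 0.1426, 0.1497]
orientation: [[0.23, 0.973, 0.007], [0.973, -0.23, 0.004], [0.006, 0.006, -1.0]]
wrist_force: [0.1, 0.4, -0.9]
grip_width: 0.0726
```

```bash
python3 fitc.py
```

```text
t 10.13 tcp [0.5754 0.1426 0.1497] xyaw 76.69 F [ 0.14  0.39 -0.93] Fbench 0.41 -0.05 w 0.0726 benchXY [ 0.1324 -0.0012] q [ 11.6  24.  114.8   0.2  40.8  24.8]
core Y,Z,slopes (array([0.0004, 0.0853, 0.0017, 0.    ]), np.int64(10103), np.float64(0.0006), np.float64(0.1028), np.float64(0.1808))
recv (array([0.0005, 0.0853, 0.0009, 0.0392]), np.int64(10507), np.float64(0.0015), np.float64(0.2087), np.float64(0.246))
t 10.18 tcp [0.5754 0.1426 0.1497] xyaw 76.69 F [-0.12  0.07  0.82] Fbench 0.04 0.13 w 0.0728 benchXY [ 0.1323 -0.0012] q [ 11.6  24.  114.8   0.2  40.8  24.8]
```

The core is seated coaxial with the receiver (Y 0.4 mm, Z 85.3 mm), with a gap of about 27 mm ahead and about 37 mm behind. I retreat upward.

Call:
{"fn": "carry_out", "kwargs": {
  "series": [
    [0.2,0,0,-0.006,0],
    [0.2,0,0,-0.01,0],
    [0.2,0,0,-0.012,0],
    [0.2,0,0,-0.012,0],
    [0.2,0,0,-0.015,0],
    [0.2,0,0,-0.02,0],
    [0.2,0,0,-0.02,0],
    [0.2,0,0,-0.015,0]
  ]
}}

```text
time_s: 10.85
tcp_pos: [0.5735, 0.1419, 0.2687]
orientation: [[0.23, 0.973, 0.005], [0.973, -0.23, 0.004], [0.005, 0.004, -1.0]]
wrist_force: [-0.6, -0.1, 0.4]
grip_width: 0.073
```

```bash
python3 - <<'E'
from h import *
s=st()
p,d=r.snapshot('scene'); cv2.imwrite('pics/s5.png',cv2.resize(p[80:240,150:360],None,fx=3.5,fy=3.5))
p,dt=r.snapshot('top'); cv2.imwrite('pics/t5.png',cv2.resize(p[140:280,90:290],None,fx=3.5,fy=3.5))
plan(np.r_[bw(0,0),.27],166.47,.2,n=14)
plan(np.r_[bw(0,0),.27],-13.53,.2,n=14)
E
```

```text
t 10.85 tcp [0.5735 0.1419 0.2687] xyaw 76.69 F [-0.63 -0.14  0.39] Fbench -0.28 0.58 w 0.073 benchXY [0.1313 0.0004] q [ 11.6  13.6 113.1   0.2  53.   24.8]
[[0.2, -0.0094, -0.0001, -0.0001, -0.1119], [0.2, -0.0093, -0.0011, -0.0001, -0.1119], [0.2, -0.0092, -0.0022, -0.0001, -0.1119], [0.2, -0.0089, -0.0032, -0.0001, -0.1119], [0.2, -0.0084, -0.0041, -0.0001, -0.1119], [0.2, -0.0079, -0.0051, -0.0001, -0.1119], [0.2, -0.0073, -0.0059, -0.0001, -0.1119], [0.2, -0.0066, -0.0067, -0.0001, -0.1119], [0.2, -0.0058, -0.0074, -0.0001, -0.1119], [0.2, -0.005, -0.008, -0.0001, -0.1119]]
[[0.2, -0.004, -0.0085, -0.0001, -0.1119], [0.2, -0.0031, -0.0089, -0.0001, -0.1119], [0.2, -0.0021, -0.0092, -0.0001, -0.1119], [0.2, -0.001, -0.0094, -0.0001, -0.1119]]
[[0.2, -0.0094, -0.0001, -0.0001, 0.1125], [0.2, -0.0094, 0.001, -0.0001, 0.1125], [0.2, -0.0092, 0.002, -0.0001, 0.1125], [0.2, -0.0089, 0.003, -0.0001, 0.1125], [0.2, -0.0085, 0.004, -0.0001, 0.1125], [0.2, -0.008, 0.005, -0.0001, 0.1125], [0.2, -0.0074, 0.0058, -0.0001, 0.1125], [0.2, -0.0067, 0.0066, -0.0001, 0.1125], [0.2, -0.0059, 0.0073, -0.0001, 0.1125], [0.2, -0.005, 0.0079, -0.0001, 0.1125]]
[[0.2, -0.0041, 0.0085, -0.0001, 0.1125], [0.2, -0.0032, 0.0089, -0.0001, 0.1125], [0.2, -0.0021, 0.0092, -0.0001, 0.1125], [0.2, -0.0011, 0.0093, -0.0001, 0.1125]]
```

View pics/s5.png

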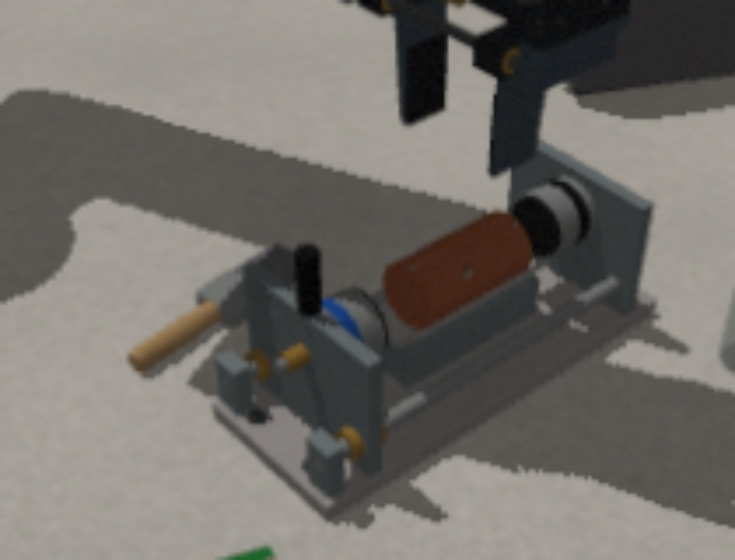

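View pics/t5.png

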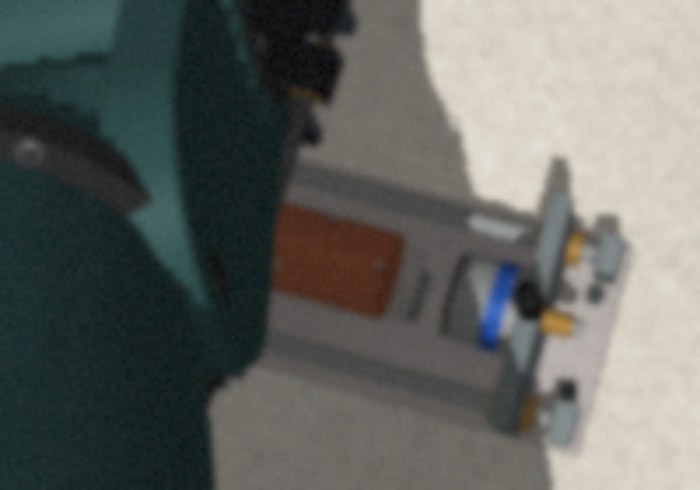

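The core lies free in the groove: scene crop (460,270), with gaps to both faces. I move over the handle, turning the jaws along the push direction.

Call:
{"fn": "carry_out", "kwargs": {
  "series": [
    [0.2,-0.0094,0,-0.001,-0.112],
    [0.2,-0.0093,-0.001,0,-0.112],
    [0.2,-0.009,-0.002,0,-0.112],
    [0.2,-0.009,-0.003,0,-0.112],
    [0.2,-0.0085,-0.004,0,-0.112],
    [0.2,-0.008,-0.005,0,-0.112],
    [0.2,-0.0073,-0.006,0,-0.112],
    [0.2,-0.0066,-0.0067,0,-0.112],
    [0.2,-0.0058,-0.0074,0,-0.112],
    [0.2,-0.005,-0.008,0,-0.112]
  ]
}}

```text
time_s: 11.78
tcp_pos: [0.5517, 0.0476, 0.273]
orientation: [[-0.806, 0.591, 0.011], [0.591, 0.807, 0.005], [-0.006, 0.01, -1.0]]
wrist_force: [-0.5, -0.3, 0.1]
grip_width: 0.073
```

```bash
python3 -c "
from h import *
st()
plan(np.r_[bw(0,0),.27],166.47,.2,n=5)"
```

```text
t 11.78 tcp [0.5517 0.0476 0.273 ] xyaw 143.76 F [-0.47 -0.28  0.05] Fbench -0.38 0.39 w 0.073 benchXY [ 0.0345 -0.0005] q [  2.4   9.9 117.2   0.3  52.3 -51.5]
[[0.2, -0.0026, -0.0064, 0.0005, -0.0793], [0.2, -0.0021, -0.0066, 0.0005, -0.0793], [0.2, -0.0015, -0.0067, 0.0005, -0.0793], [0.2, -0.001, -0.0068, 0.0005, -0.0793], [0.2, -0.0005, -0.0069, 0.0005, -0.0793]]
```

Call:
{"fn": "carry_out", "kwargs": {
  "series": [
    [0.2,-0.0026,-0.0064,0.0005,-0.08],
    [0.2,-0.002,-0.0066,0.0005,-0.08],
    [0.2,-0.0015,-0.0067,0.0005,-0.08],
    [0.2,-0.001,-0.0068,0.0005,-0.08],
    [0.2,-0.0005,-0.005,0.0005,-0.07],
    [0.2,0,0,0,0]
  ]
}}

```text
time_s: 12.28
tcp_pos: [0.5416, 0.013, 0.2701]
orientation: [[-0.977, 0.215, 0.009], [0.215, 0.977, 0.005], [-0.008, 0.007, -1.0]]
wrist_force: [-0.2, -0.0, -0.9]
grip_width: 0.0729
```

```bash
python3 -c "
from h import *
s=st();z=s['orientation'][:,2];print(z)
p,d=r.snapshot('wrist'); cv2.imwrite('pics/w6.png',p)
plan(np.r_[bw(0,0),.207]-.06*np.r_[z[:2],0],166.47,.2,n=5)"
```

```text
t 12.28 tcp [0.5416 0.013  0.2701] xyaw 167.59 F [-0.21 -0.01 -0.94] Fbench -0.06 0.21 w 0.0729 benchXY [-0.0016  0.0013] q [ -1.2   9.  118.6   0.4  51.9 -79. ]
[ 0.00913133  0.00484579 -0.99994657]
[[0.2, -0.0001, 0.0001, 0.0126, 0.0031], [0.2, -0.0001, 0.0001, 0.0126, 0.0031], [0.2, -0.0001, 0.0001, 0.0126, 0.0031], [0.2, -0.0001, 0.0001, 0.0126, 0.0031], [0.2, -0.0001, 0.0001, 0.0126, 0.0031]]
```

View pics/w6.png

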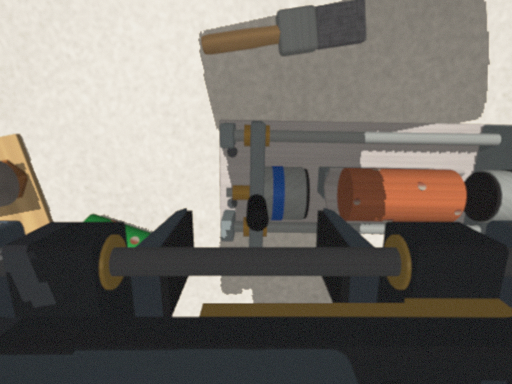

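The handle top is at (257,210), centred between the fingers, and the core is untouched at (400,195). I go down around the handle.

Call:
{"fn": "carry_out", "kwargs": {
  "series": [
    [0.2,0,0,0.012,0.003],
    [0.2,0,0,0.013,0.003],
    [0.2,0,0,0.013,0.003],
    [0.2,0,0,0.012,0.003],
    [0.2,0,0,0.008,0.003],
    [0.2,0,0,0,0]
  ]
}}

```text
time_s: 12.83
tcp_pos: [0.542, 0.0153, 0.2072]
orientation: [[-0.969, 0.248, 0.01], [0.248, 0.969, 0.005], [-0.009, 0.008, -1.0]]
wrist_force: [-0.4, -0.1, 0.1]
grip_width: 0.0731
```

```bash
python3 -c "
from h import *
s=st();z=s['orientation'][:,2];print(z, s['tcp_pos']+.06*z)
plan(np.r_[bw(0,0),.207]-.06*np.r_[z[:2],0],166.47,.2,n=2)"
```

```text
t 12.83 tcp [0.542  0.0153 0.2072] xyaw 165.64 F [-0.45 -0.05  0.09] Fbench -0.15 0.42 w 0.0731 benchXY [0.0008 0.0014] q [ -1.   14.6 120.    0.4  44.8 -76.9]
[ 0.01034989  0.00517623 -0.99993304] [0.54266838 0.01557996 0.14724595]
[[0.2, -0.0004, -0.0006, 0.0001, -0.0073], [0.2, -0.0004, -0.0006, 0.0001, -0.0073]]
```

Call:
{"fn": "carry_out", "kwargs": {
  "series": [
    [0.8,0,0,0,-0.007],
    [0.8,0,0,0,-0.005],
    [0.8,0,0,0,0],
    [0.8,0,0,0,0],
    [0.8,0,0,0,0],
    [0.8,0,0,0,0],
    [0.8,0,0,0,0],
    [0.8,0,0,0,0],
    [1,0,0,0,0],
    [1,0,0,0,0]
  ]
}}

```text
time_s: 13.67
tcp_pos: [0.5429, 0.0157, 0.209]
orientation: [[-0.971, 0.237, 0.013], [0.237, 0.971, 0.005], [-0.011, 0.008, -1.0]]
wrist_force: [0.2, 1.7, -1.9]
grip_width: 0.0153
```

```bash
python3 -c "
from h import *
s=st()"
```

```text
t 13.67 tcp [0.5429 0.0157 0.209 ] xyaw 166.27 F [ 0.24  1.67 -1.94] Fbench 1.68 0.16 w 0.0153 benchXY [0.0014 0.0006] q [ -0.9  14.5 119.9   0.4  44.9 -77.5]
```

Call:
{"fn": "carry_out", "kwargs": {
  "series": [
    [1,0,0.002,0,0],
    [1,0,0.004,0,0],
    [1,0,0.004,0,0],
    [1,0,0.004,0,0],
    [1,0,0.004,0,0]
  ]
}}

```text
time_s: 14.08
tcp_pos: [0.5473, 0.034, 0.209]
orientation: [[-0.971, 0.238, 0.012], [0.238, 0.971, 0.004], [-0.011, 0.007, -1.0]]
wrist_force: [0.2, -0.7, -0.0]
grip_width: 0.0153
```

```bash
python3 -c "
from h import *
s=st()"
```

```text
t 14.08 tcp [0.5473 0.034  0.209 ] xyaw 166.24 F [ 0.15 -0.66 -0.  ] Fbench -0.61 -0.3 w 0.0153 benchXY [0.0202 0.0006] q [  1.   14.9 119.3   0.3  45.1 -75.4]
```

Call:
{"fn": "carry_out", "kwargs": {
  "series": [
    [1,0,0.003,0,0],
    [1,0,0.003,0,0],
    [1,0,0.003,0,0],
    [1,0,0.001,0,0],
    [1,0,0.001,0,0]
  ]
}}

```text
time_s: 14.5
tcp_pos: [0.5505, 0.047, 0.209]
orientation: [[-0.972, 0.237, 0.012], [0.237, 0.972, 0.004], [-0.011, 0.007, -1.0]]
wrist_force: [0.4, -1.2, -0.0]
grip_width: 0.0155
```

```bash
cat > look.py <<'E'
import sys
from h import *
s=st()
p,d=r.snapshot('scene'); cv2.imwrite(sys.argv[1],cv2.resize(p[80:240,150:360],None,fx=3.5,fy=3.5,interpolation=cv2.INTER_CUBIC))
w,dw=r.snapshot('wrist')
C,_=cloud(cam('wrist'),dw)
X=(C[:,:2]-B)@ax;Y=(C[:,:2]-B)@ay;Z=C[:,2]
m=(X>.03)&(X<.25)&(abs(Y)<.02)&(Z>.1)&(Z<.114)
h,e=np.histogram(X[m],bins=np.arange(.03,.25,.004)); print([(round(float(e[i]),3),int(h[i])) for i in range(len(h))])
cv2.imwrite(sys.argv[1].replace('.png','w.png'),w)
E
python3 look.py pics/s7.png
```

```text
t 14.5 tcp [0.5505 0.047  0.209 ] xyaw 166.31 F [ 0.44 -1.17 -0.  ] Fbench -1.04 -0.7 w 0.0155 benchXY [0.0336 0.0006] q [  2.4  15.2 118.9   0.3  45.2 -74.2]
[(0.03, 0), (0.034, 0), (0.038, 93), (0.042, 136), (0.046, 106), (0.05, 117), (0.054, 163), (0.058, 187), (0.062, 185), (0.066, 186), (0.07, 184), (0.074, 167), (0.078, 77), (0.082, 206), (0.086, 187), (0.09, 189), (0.094, 192), (0.098, 193), (0.102, 186), (0.106, 201), (0.11, 239), (0.114, 264), (0.118, 284), (0.122, 300), (0.126, 326), (0.13, 319), (0.134, 317), (0.138, 329), (0.142, 319), (0.146, 325), (0.15, 327), (0.154, 312), (0.158, 315), (0.162, 329), (0.166, 318), (0.17, 328), (0.174, 313), (0.178, 190), (0.182, 0), (0.186, 0), (0.19, 0), (0.194, 0), (0.198, 0), (0.202, 0), (0.206, 109), (0.21, 0), (0.214, 0), (0.218, 0), (0.222, 0), (0.226, 0), (0.23, 0), (0.234, 0), (0.238, 0), (0.242, 0)]
```

View pics/s7w.png

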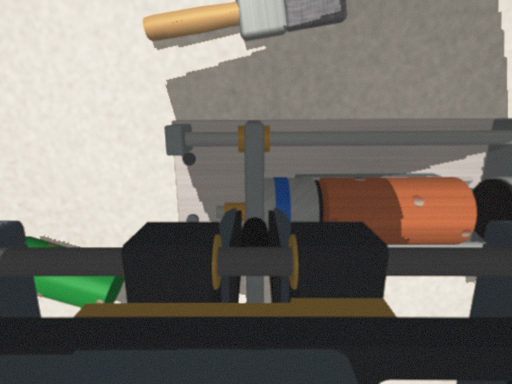

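View pics/s7.png

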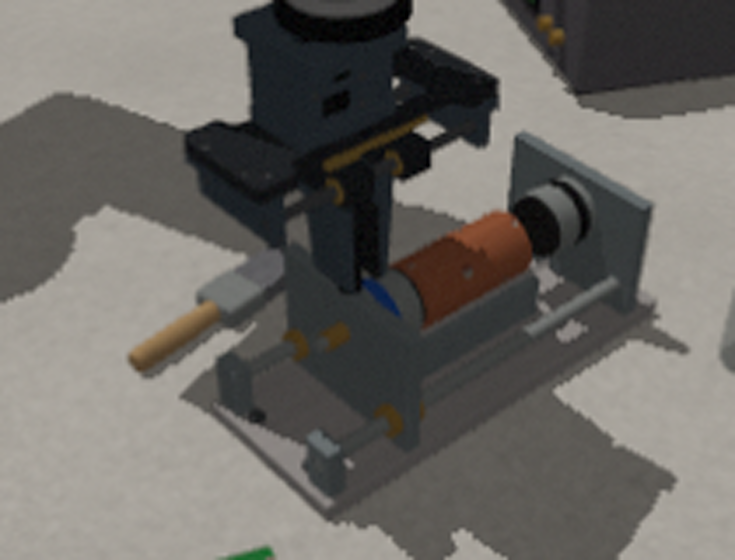

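The face is about 3 mm from the core (scene crop 405,300), and the far gap is about 26 mm. Now the slow contact.

Call:
{"fn": "carry_out", "kwargs": {
  "series": [
    [1,0,0.0015,0,0],
    [1,0,0.0015,0,0],
    [1,0,0.0015,0,0],
    [1,0,0.0015,0,0],
    [1,0,0.0015,0,0],
    [1,0,0.0015,0,0]
  ]
}}

```text
time_s: 15.1
tcp_pos: [0.5524, 0.0554, 0.209]
orientation: [[-0.971, 0.237, 0.012], [0.237, 0.971, 0.003], [-0.011, 0.006, -1.0]]
wrist_force: [0.1, -4.0, -0.5]
grip_width: 0.0153
```

```bash
python3 -c "
from h import *
s=st()"
```

```text
t 15.1 tcp [0.5524 0.0554 0.209 ] xyaw 166.29 F [ 0.07 -4.04 -0.54] Fbench -3.91 -1.02 w 0.0153 benchXY [0.0422 0.0006] q [  3.3  15.5 118.5   0.2  45.3 -73.2]
```

Call:
{"fn": "carry_out", "kwargs": {
  "series": [
    [1,0,0.0015,0,0],
    [1,0,0.0015,0,0]
  ]
}}

```text
time_s: 15.27
tcp_pos: [0.5532, 0.0584, 0.209]
orientation: [[-0.971, 0.237, 0.012], [0.237, 0.971, 0.003], [-0.011, 0.006, -1.0]]
wrist_force: [0.2, -4.1, 0.5]
grip_width: 0.0153
```

```bash
python3 -c "
from h import *
s=st()"
```

```text
t 15.27 tcp [0.5532 0.0584 0.209 ] xyaw 166.28 F [ 0.18 -4.07  0.51] Fbench -3.91 -1.13 w 0.0153 benchXY [0.0453 0.0006] q [  3.6  15.6 118.4   0.2  45.3 -72.8]
```

Call:
{"fn": "carry_out", "kwargs": {
  "series": [
    [1,0,0.0015,0,0],
    [1,0,0.0015,0,0],
    [1,0,0.0015,0,0]
  ]
}}

```text
time_s: 15.52
tcp_pos: [0.5543, 0.0632, 0.2089]
orientation: [[-0.971, 0.237, 0.011], [0.237, 0.971, 0.003], [-0.01, 0.006, -1.0]]
wrist_force: [-0.1, -4.6, -0.6]
grip_width: 0.0156
```

Call:
{"fn": "carry_out", "kwargs": {
  "series": [
    [1,0,0.0015,0,0],
    [1,0,0.0015,0,0],
    [1,0,0.0015,0,0]
  ]
}}

```text
time_s: 15.77
tcp_pos: [0.5555, 0.0681, 0.209]
orientation: [[-0.971, 0.237, 0.011], [0.237, 0.971, 0.003], [-0.01, 0.006, -1.0]]
wrist_force: [-1.1, -4.1, -1.0]
grip_width: 0.0153
```

Call:
{"fn": "carry_out", "kwargs": {
  "series": [
    [1,0,0.001,0,0],
    [1,0,0.001,0,0]
  ]
}}

```text
time_s: 15.93
tcp_pos: [0.556, 0.0703, 0.209]
orientation: [[-0.971, 0.237, 0.011], [0.237, 0.971, 0.003], [-0.01, 0.006, -1.0]]
wrist_force: [0.0, -4.3, -0.8]
grip_width: 0.0151
```

```bash
python3 look.py pics/s8.png; python3 -c "
from h import *
s=st()"
```

```text
t 15.93 tcp [0.556  0.0703 0.209 ] xyaw 166.29 F [ 0.01 -4.28 -0.78] Fbench -4.16 -1.01 w 0.0151 benchXY [0.0576 0.0006] q [  4.8  15.9 117.9   0.2  45.5 -71.6]
[(0.03, 0), (0.034, 0), (0.038, 0), (0.042, 0), (0.046, 0), (0.05, 0), (0.054, 0), (0.058, 0), (0.062, 94), (0.066, 136), (0.07, 108), (0.074, 114), (0.078, 161), (0.082, 185), (0.086, 180), (0.09, 187), (0.094, 185), (0.098, 172), (0.102, 198), (0.106, 184), (0.11, 186), (0.114, 187), (0.118, 192), (0.122, 192), (0.126, 187), (0.13, 202), (0.134, 228), (0.138, 263), (0.142, 295), (0.146, 306), (0.15, 322), (0.154, 327), (0.158, 325), (0.162, 316), (0.166, 323), (0.17, 325), (0.174, 319), (0.178, 332), (0.182, 315), (0.186, 312), (0.19, 327), (0.194, 329), (0.198, 211), (0.202, 0), (0.206, 455), (0.21, 396), (0.214, 204), (0.218, 195), (0.222, 191), (0.226, 116), (0.23, 10), (0.234, 0), (0.238, 0), (0.242, 0)]
t 16.03 tcp [0.5561 0.0704 0.209 ] xyaw 166.29 F [ 0.28 -1.45  0.1 ] Fbench -1.35 -0.62 w 0.0153 benchXY [0.0577 0.0006] q [  4.8  15.9 117.9   0.2  45.5 -71.6]
```

View pics/s8.png

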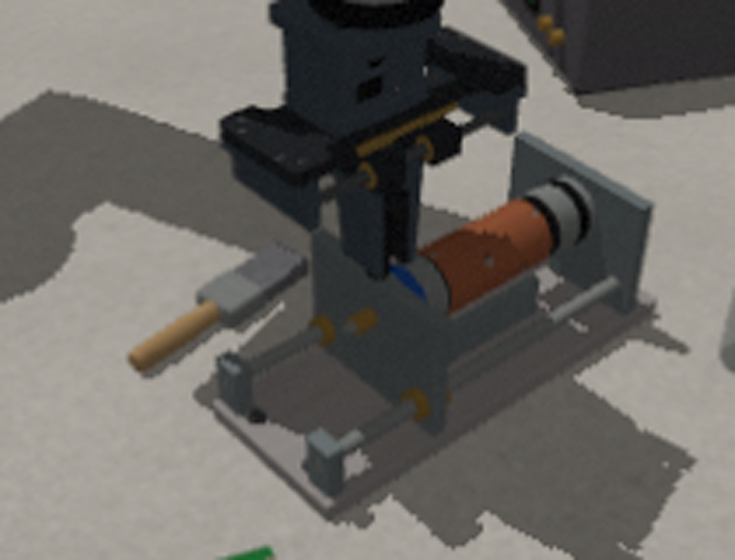

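The gap at the receiver is about 5–6 mm (scene crop 560,220). Sliding drag averages about 4.1 N, so the target at the wrist is about 14 N. I ease up to the stop.

Call:
{"fn": "carry_out", "kwargs": {
  "series": [
    [1,0,0.001,0,0],
    [1,0,0.001,0,0],
    [1,0,0.001,0,0]
  ]
}}

```text
time_s: 16.28
tcp_pos: [0.5568, 0.0734, 0.209]
orientation: [[-0.971, 0.237, 0.011], [0.237, 0.971, 0.003], [-0.01, 0.006, -1.0]]
wrist_force: [0.1, -5.7, -0.6]
grip_width: 0.0153
```

Call:
{"fn": "carry_out", "kwargs": {
  "series": [
    [1,0,0.0005,0,0],
    [1,0,0.0005,0,0]
  ]
}}

```text
time_s: 16.45
tcp_pos: [0.5571, 0.0745, 0.209]
orientation: [[-0.971, 0.237, 0.011], [0.237, 0.971, 0.003], [-0.01, 0.006, -1.0]]
wrist_force: [-0.6, -4.1, -0.5]
grip_width: 0.0155
```

```bash
python3 -c "
from h import *
s=st()"
```

```text
t 16.45 tcp [0.5571 0.0745 0.209 ] xyaw 166.29 F [-0.6  -4.09 -0.46] Fbench -4.11 -0.38 w 0.0155 benchXY [0.0619 0.0006] q [  5.2  16.  117.8   0.2  45.5 -71.2]
```

Call:
{"fn": "carry_out", "kwargs": {
  "series": [
    [1,0,0.0003,0,0],
    [1,0,0.0003,0,0]
  ]
}}

```text
time_s: 16.62
tcp_pos: [0.5572, 0.0752, 0.209]
orientation: [[-0.971, 0.237, 0.011], [0.237, 0.971, 0.003], [-0.01, 0.006, -1.0]]
wrist_force: [-0.4, -4.7, -0.0]
grip_width: 0.0154
```

Call:
{"fn": "carry_out", "kwargs": {
  "series": [
    [1,0,0.0003,0,0]
  ]
}}

```text
time_s: 16.7
tcp_pos: [0.5573, 0.0754, 0.209]
orientation: [[-0.971, 0.237, 0.011], [0.237, 0.971, 0.003], [-0.01, 0.006, -1.0]]
wrist_force: [-0.1, -5.1, -0.1]
grip_width: 0.0157
```

Call:
{"fn": "carry_out", "kwargs": {
  "series": [
    [1,0,0.0003,0,0]
  ]
}}

```text
time_s: 16.78
tcp_pos: [0.5573, 0.0758, 0.209]
orientation: [[-0.971, 0.237, 0.011], [0.237, 0.972, 0.003], [-0.01, 0.006, -1.0]]
wrist_force: [-0.1, -3.8, -0.8]
grip_width: 0.0157
```

Call:
{"fn": "carry_out", "kwargs": {
  "series": [
    [1,0,0.0003,0,0]
  ]
}}

```text
time_s: 16.87
tcp_pos: [0.5574, 0.0761, 0.209]
orientation: [[-0.971, 0.237, 0.011], [0.237, 0.971, 0.003], [-0.01, 0.006, -1.0]]
wrist_force: [-0.2, -3.8, -0.8]
grip_width: 0.0155
```

Call:
{"fn": "carry_out", "kwargs": {
  "series": [
    [1,0,0.0003,0,0]
  ]
}}

```text
time_s: 16.95
tcp_pos: [0.5575, 0.0764, 0.209]
orientation: [[-0.971, 0.237, 0.011], [0.237, 0.971, 0.003], [-0.01, 0.006, -1.0]]
wrist_force: [-0.5, -5.6, -1.1]
grip_width: 0.0156
```

Call:
{"fn": "carry_out", "kwargs": {
  "series": [
    [1,0,0.0003,0,0]
  ]
}}

```text
time_s: 17.03
tcp_pos: [0.5576, 0.0767, 0.209]
orientation: [[-0.971, 0.237, 0.011], [0.237, 0.971, 0.003], [-0.01, 0.006, -1.0]]
wrist_force: [-0.1, -5.9, -0.1]
grip_width: 0.0157
```

Call:
{"fn": "carry_out", "kwargs": {
  "series": [
    [1,0,0.0002,0,0]
  ]
}}

```text
time_s: 17.12
tcp_pos: [0.5576, 0.0769, 0.209]
orientation: [[-0.971, 0.237, 0.011], [0.237, 0.971, 0.003], [-0.01, 0.006, -1.0]]
wrist_force: [0.5, -4.5, -1.0]
grip_width: 0.0151
```

Call:
{"fn": "carry_out", "kwargs": {
  "series": [
    [1,0,0.0002,0,0]
  ]
}}

```text
time_s: 17.2
tcp_pos: [0.5577, 0.0771, 0.209]
orientation: [[-0.971, 0.237, 0.011], [0.237, 0.972, 0.003], [-0.01, 0.006, -1.0]]
wrist_force: [-0.6, -4.4, -0.3]
grip_width: 0.0154
```

```bash
python3 -c "
from h import *
s=st();print(s['tcp_pos'])"
```

```text
t 17.2 tcp [0.5577 0.0771 0.209 ] xyaw 166.29 F [-0.6  -4.4  -0.35] Fbench -4.42 -0.45 w 0.0154 benchXY [0.0646 0.0007] q [  5.5  16.1 117.7   0.2  45.5 -70.9]
[0.55766054 0.07714974 0.20897319]
```

Call:
{"fn": "carry_out", "kwargs": {
  "series": [
    [1,0,0.0002,0,0]
  ]
}}

```text
time_s: 17.28
tcp_pos: [0.5577, 0.0773, 0.209]
orientation: [[-0.971, 0.237, 0.011], [0.237, 0.971, 0.003], [-0.01, 0.006, -1.0]]
wrist_force: [-0.7, -4.8, -0.7]
grip_width: 0.015
```

Call:
{"fn": "carry_out", "kwargs": {
  "series": [
    [1,0,0.0002,0,0]
  ]
}}

```text
time_s: 17.37
tcp_pos: [0.5578, 0.0775, 0.209]
orientation: [[-0.971, 0.237, 0.011], [0.237, 0.971, 0.003], [-0.01, 0.006, -1.0]]
wrist_force: [-0.2, -4.5, -0.6]
grip_width: 0.0153
```

Call:
{"fn": "carry_out", "kwargs": {
  "series": [
    [1,0,0.0002,0,0]
  ]
}}

```text
time_s: 17.45
tcp_pos: [0.5579, 0.0778, 0.209]
orientation: [[-0.971, 0.237, 0.011], [0.237, 0.971, 0.003], [-0.01, 0.006, -1.0]]
wrist_force: [-0.0, -4.3, -1.0]
grip_width: 0.0152
```

```bash
python3 look.py pics/s9.png | cut -c1-200; python3 -c "
import cv2; p=cv2.imread('pics/s9w.png'); cv2.imwrite('pics/s9wc.png',cv2.resize(p[120:300,250:512],None,fx=3,fy=3))"
```

```text
t 17.45 tcp [0.5579 0.0778 0.209 ] xyaw 166.29 F [-0.05 -4.26 -1.04] Fbench -4.15 -0.95 w 0.0152 benchXY [0.0652 0.0006] q [  5.5  16.1 117.6   0.2  45.6 -70.9]
[(0.03, 0), (0.034, 0), (0.038, 0), (0.042, 0), (0.046, 0), (0.05, 0), (0.054, 0), (0.058, 0), (0.062, 0), (0.066, 0), (0.07, 115), (0.074, 124), (0.078, 111), (0.082, 124), (0.086, 165), (0.09, 183),
```

View pics/s9wc.png

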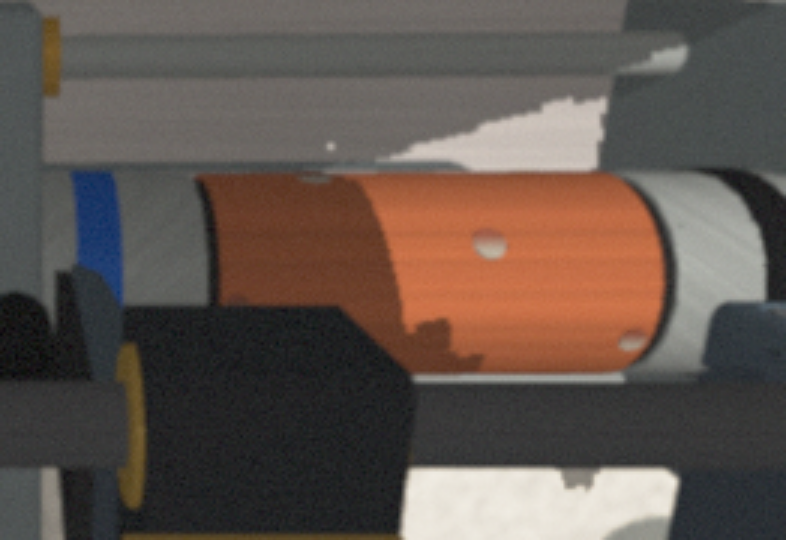

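The far end is within about 1 mm of the receiver: crop (668,270), with only a thin dark line. I continue in small steps.

Call:
{"fn": "carry_out", "kwargs": {
  "series": [
    [1,0,0.0002,0,0]
  ]
}}

```text
time_s: 17.63
tcp_pos: [0.5579, 0.078, 0.209]
orientation: [[-0.971, 0.237, 0.011], [0.237, 0.971, 0.003], [-0.01, 0.006, -1.0]]
wrist_force: [0.4, -4.5, -0.9]
grip_width: 0.0155
```

Call:
{"fn": "carry_out", "kwargs": {
  "series": [
    [1,0,0.0002,0,0]
  ]
}}

```text
time_s: 17.72
tcp_pos: [0.558, 0.0782, 0.209]
orientation: [[-0.971, 0.237, 0.011], [0.237, 0.971, 0.003], [-0.01, 0.006, -1.0]]
wrist_force: [-0.6, -3.8, -0.6]
grip_width: 0.0155
```

Call:
{"fn": "carry_out", "kwargs": {
  "series": [
    [1,0,0.0002,0,0]
  ]
}}

```text
time_s: 17.8
tcp_pos: [0.558, 0.0784, 0.209]
orientation: [[-0.971, 0.237, 0.011], [0.237, 0.971, 0.003], [-0.01, 0.006, -1.0]]
wrist_force: [-0.3, -5.1, -1.4]
grip_width: 0.0156
```

Call:
{"fn": "carry_out", "kwargs": {
  "series": [
    [1,0,0.0002,0,0]
  ]
}}

```text
time_s: 17.88
tcp_pos: [0.558, 0.0786, 0.209]
orientation: [[-0.971, 0.237, 0.011], [0.237, 0.971, 0.003], [-0.01, 0.006, -1.0]]
wrist_force: [-1.0, -5.6, 0.2]
grip_width: 0.0155
```

Call:
{"fn": "carry_out", "kwargs": {
  "series": [
    [1,0,0.0002,0,0]
  ]
}}

```text
time_s: 17.97
tcp_pos: [0.558, 0.0787, 0.209]
orientation: [[-0.971, 0.237, 0.011], [0.237, 0.972, 0.003], [-0.01, 0.005, -1.0]]
wrist_force: [-1.4, -6.5, 0.0]
grip_width: 0.0148
```

Call:
{"fn": "carry_out", "kwargs": {
  "series": [
    [1,0,0.0002,0,0]
  ]
}}

```text
time_s: 18.05
tcp_pos: [0.5581, 0.0787, 0.209]
orientation: [[-0.971, 0.237, 0.011], [0.237, 0.972, 0.002], [-0.01, 0.005, -1.0]]
wrist_force: [-0.6, -7.6, 0.2]
grip_width: 0.0153
```

Contact: the force is rising. I check whether it settles or grows at constant command.

Call:
{"fn": "carry_out", "kwargs": {
  "series": [
    [1,0,0.0002,0,0]
  ]
}}

```text
time_s: 18.13
tcp_pos: [0.5581, 0.0787, 0.209]
orientation: [[-0.972, 0.237, 0.011], [0.237, 0.972, 0.002], [-0.01, 0.004, -1.0]]
wrist_force: [-1.0, -7.3, 0.1]
grip_width: 0.0155
```

Call:
{"fn": "carry_out", "kwargs": {
  "series": [
    [1,0,0.0002,0,0]
  ]
}}

```text
time_s: 18.22
tcp_pos: [0.5581, 0.0787, 0.209]
orientation: [[-0.972, 0.237, 0.011], [0.237, 0.972, 0.002], [-0.01, 0.004, -1.0]]
wrist_force: [-0.5, -6.5, -0.3]
grip_width: 0.0154
```

```bash
python3 -c "
from h import *
s=st();print(s['tcp_pos'])"
```

```text
t 18.22 tcp [0.5581 0.0787 0.209 ] xyaw 166.31 F [-0.46 -6.52 -0.32] Fbench -6.44 -1.08 w 0.0154 benchXY [0.0662 0.0006] q [  5.7  16.2 117.6   0.   45.6 -70.7]
[0.55810262 0.07873901 0.20901342]
```

Call:
{"fn": "carry_out", "kwargs": {
  "series": [
    [1,0,0.0003,0,0],
    [1,0,0.0003,0,0]
  ]
}}

```text
time_s: 18.38
tcp_pos: [0.5581, 0.0789, 0.209]
orientation: [[-0.972, 0.236, 0.01], [0.236, 0.972, 0.001], [-0.01, 0.003, -1.0]]
wrist_force: [-1.6, -8.5, -0.3]
grip_width: 0.0153
```

Call:
{"fn": "carry_out", "kwargs": {
  "series": [
    [1,0,0.0003,0,0]
  ]
}}

```text
time_s: 18.47
tcp_pos: [0.5581, 0.0789, 0.209]
orientation: [[-0.972, 0.236, 0.01], [0.236, 0.972, 0.0], [-0.01, 0.003, -1.0]]
wrist_force: [-1.1, -7.8, 0.8]
grip_width: 0.0154
```

Call:
{"fn": "carry_out", "kwargs": {
  "series": [
    [1,0,0.0003,0,0]
  ]
}}

```text
time_s: 18.55
tcp_pos: [0.5581, 0.0789, 0.209]
orientation: [[-0.972, 0.236, 0.01], [0.236, 0.972, -0.0], [-0.01, 0.002, -1.0]]
wrist_force: [-0.7, -8.0, 0.6]
grip_width: 0.0151
```

Call:
{"fn": "carry_out", "kwargs": {
  "series": [
    [1,0,0.0005,0,0],
    [1,0,0.0005,0,0]
  ]
}}

```text
time_s: 18.72
tcp_pos: [0.5582, 0.0791, 0.209]
orientation: [[-0.972, 0.236, 0.009], [0.236, 0.972, -0.002], [-0.009, 0.001, -1.0]]
wrist_force: [-0.6, -11.1, 1.6]
grip_width: 0.0157
```

Call:
{"fn": "carry_out", "kwargs": {
  "series": [
    [1,0,0.0005,0,0]
  ]
}}

```text
time_s: 18.8
tcp_pos: [0.5582, 0.0792, 0.209]
orientation: [[-0.972, 0.236, 0.009], [0.236, 0.972, -0.002], [-0.009, -0.0, -1.0]]
wrist_force: [-1.4, -10.3, 0.6]
grip_width: 0.015
```

Call:
{"fn": "carry_out", "kwargs": {
  "series": [
    [1,0,0.0005,0,0]
  ]
}}

```text
time_s: 18.88
tcp_pos: [0.5583, 0.0792, 0.209]
orientation: [[-0.972, 0.236, 0.009], [0.236, 0.972, -0.003], [-0.009, -0.001, -1.0]]
wrist_force: [-1.6, -10.4, 1.2]
grip_width: 0.0154
```

Call:
{"fn": "carry_out", "kwargs": {
  "series": [
    [1,0,0.0007,0,0],
    [1,0,0.0008,0,0]
  ]
}}

```text
time_s: 19.05
tcp_pos: [0.5583, 0.0795, 0.209]
orientation: [[-0.972, 0.235, 0.008], [0.235, 0.972, -0.005], [-0.009, -0.003, -1.0]]
wrist_force: [-1.3, -14.6, 2.3]
grip_width: 0.015
```

Call:
{"fn": "carry_out", "kwargs": {
  "series": [
    [1,0,0.0008,0,0]
  ]
}}

```text
time_s: 19.13
tcp_pos: [0.5584, 0.0796, 0.209]
orientation: [[-0.972, 0.235, 0.007], [0.235, 0.972, -0.007], [-0.008, -0.005, -1.0]]
wrist_force: [-1.9, -14.5, 2.4]
grip_width: 0.0152
```

Call:
{"fn": "carry_out", "kwargs": {
  "series": [
    [1,0,0.0008,0,0]
  ]
}}

```text
time_s: 19.22
tcp_pos: [0.5584, 0.0796, 0.209]
orientation: [[-0.972, 0.235, 0.006], [0.235, 0.972, -0.008], [-0.008, -0.006, -1.0]]
wrist_force: [-2.3, -14.4, 2.2]
grip_width: 0.0154
```

About 14.5 N at the wrist, so about 10 N on the face. I hold it for a good second.

Call:
{"fn": "carry_out", "kwargs": {
  "series": [
    [1,0,0.0008,0,0],
    [1,0,0.0008,0,0],
    [1,0,0.0008,0,0]
  ]
}}

```text
time_s: 19.47
tcp_pos: [0.5585, 0.0799, 0.209]
orientation: [[-0.972, 0.235, 0.005], [0.235, 0.972, -0.011], [-0.007, -0.01, -1.0]]
wrist_force: [-2.5, -13.5, 2.4]
grip_width: 0.0155
```

```bash
python3 -c "
from h import *
s=st()"
```

```text
t 19.47 tcp [0.5585 0.0799 0.209 ] xyaw 166.43 F [ -2.49 -13.53   2.4 ] Fbench -13.73 -0.74 w 0.0155 benchXY [0.0674 0.0005] q [  6.   16.4 117.3  -0.9  46.1 -69.8]
```

Call:
{"fn": "carry_out", "kwargs": {
  "series": [
    [1,0,0.0008,0,0],
    [1,0,0.0008,0,0],
    [1,0,0.0008,0,0],
    [1,0,0.0008,0,0]
  ]
}}

```text
time_s: 19.8
tcp_pos: [0.5586, 0.0801, 0.2089]
orientation: [[-0.972, 0.235, 0.003], [0.235, 0.972, -0.016], [-0.006, -0.015, -1.0]]
wrist_force: [-3.1, -14.9, 2.6]
grip_width: 0.0155
```

Call:
{"fn": "carry_out", "kwargs": {
  "series": [
    [1,0,0.0008,0,0],
    [1,0,0.0008,0,0],
    [1,0,0.0008,0,0]
  ]
}}

```text
time_s: 20.05
tcp_pos: [0.5587, 0.0804, 0.2089]
orientation: [[-0.972, 0.235, 0.001], [0.235, 0.972, -0.019], [-0.005, -0.018, -1.0]]
wrist_force: [-2.3, -14.4, 2.3]
grip_width: 0.0152
```

Call:
{"fn": "carry_out", "kwargs": {
  "series": [
    [1,0,0.0008,0,0],
    [1,0,0.0008,0,0],
    [1,0,0.0008,0,0]
  ]
}}

```text
time_s: 20.3
tcp_pos: [0.5588, 0.0806, 0.2089]
orientation: [[-0.972, 0.235, -0.001], [0.235, 0.972, -0.022], [-0.005, -0.022, -1.0]]
wrist_force: [-1.8, -13.9, 3.5]
grip_width: 0.0156
```

```bash
python3 -c "
from h import *
s=st()"
```

```text
t 20.3 tcp [0.5588 0.0806 0.2089] xyaw 166.42 F [ -1.81 -13.86   3.52] Fbench -13.9 -1.48 w 0.0156 benchXY [0.0682 0.0003] q [  6.3  16.5 117.1  -1.7  46.5 -68.9]
```

Held for more than 1.2 s at 13.7–15 N on the wrist. I relax and open.

Call:
{"fn": "carry_out", "kwargs": {
  "series": [
    [1,0,0.0005,0,0],
    [1,0,0.0003,0,0],
    [0.8,0,0.0002,0,0],
    [0.7,0,0,0,0],
    [0.6,0,0,0,0],
    [0.5,0,0,0,0],
    [0.4,0,0,0,0],
    [0.3,0,0,0,0],
    [0.3,0,0,0,0],
    [0.3,0,0,0,0]
  ]
}}

```text
time_s: 21.13
tcp_pos: [0.5593, 0.0819, 0.2093]
orientation: [[-0.972, 0.236, 0.0], [0.236, 0.972, -0.021], [-0.005, -0.02, -1.0]]
wrist_force: [0.4, -0.7, -0.3]
grip_width: 0.0616
```

```bash
python3 look.py pics/s10.png | cut -c1-300; python3 -c "
import cv2; p=cv2.imread('pics/s10w.png'); cv2.imwrite('pics/s10wc.png',cv2.resize(p[120:300,250:512],None,fx=3,fy=3))"
```

```text
t 21.13 tcp [0.5593 0.0819 0.2093] xyaw 166.34 F [ 0.38 -0.72 -0.32] Fbench -0.61 -0.54 w 0.0616 benchXY [0.0696 0.0002] q [  6.4  16.5 117.1  -1.6  46.5 -68.8]
[(0.03, 0), (0.034, 0), (0.038, 0), (0.042, 0), (0.046, 0), (0.05, 0), (0.054, 0), (0.058, 0), (0.062, 0), (0.066, 0), (0.07, 96), (0.074, 306), (0.078, 319), (0.082, 328), (0.086, 326), (0.09, 317), (0.094, 323), (0.098, 319), (0.102, 192), (0.106, 93), (0.11, 120), (0.114, 136), (0.118, 179), (0.1
```

View pics/s10w.png

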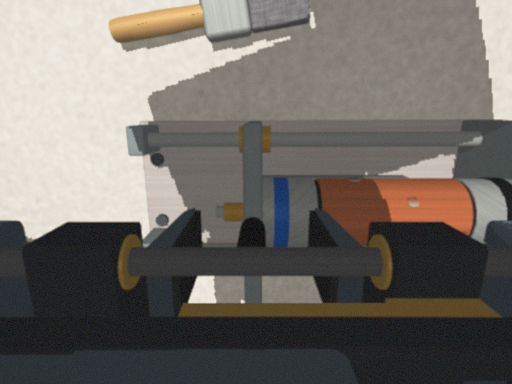

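The fingers are open and clear of the handle (252,235), and core, slide and receiver are closed up. I rise straight up.

Call:
{"fn": "carry_out", "kwargs": {
  "series": [
    [0.3,0,0,-0.006,0],
    [0.3,0,0,-0.01,0],
    [0.3,0,0,-0.012,0],
    [0.3,0,0,-0.015,0],
    [0.3,0,0,-0.018,0],
    [0.3,0,0,-0.02,0],
    [0.3,0,0,-0.02,0],
    [0.3,0,0,-0.02,0],
    [0.3,0,0,-0.01,0],
    [0.3,0,0,0,0]
  ]
}}

```text
time_s: 22.07
tcp_pos: [0.559, 0.0848, 0.3555]
orientation: [[-0.972, 0.236, 0.004], [0.236, 0.971, -0.02], [-0.008, -0.019, -1.0]]
wrist_force: [0.2, 0.2, -0.8]
grip_width: 0.0638
```

```bash
python3 look.py pics/s11.png; python3 - <<'E'
from h import *
p,d=r.snapshot('top'); cv2.imwrite('pics/t11.png',p)
p,d=r.snapshot('scene'); cv2.imwrite('pics/f11.png',p)
C,_=cloud(cam('scene'),d)
X=(C[:,:2]-B)@ax;Y=(C[:,:2]-B)@ay;Z=C[:,2]
m=(Z>.128)&(Z<.17)&(abs(Y)<.03)&(abs(X-.066)<.03);print("handle X",X[m].min(),X[m].max())
E
```

```text
t 22.07 tcp [0.559  0.0848 0.3555] xyaw 166.34 F [ 0.19  0.24 -0.79] Fbench 0.28 -0.13 w 0.0638 benchXY [0.0724 0.0012] q [  6.7   5.3 112.7  -1.3  61.9 -69. ]
[(0.03, 0), (0.034, 0), (0.038, 0), (0.042, 0), (0.046, 0), (0.05, 0), (0.054, 0), (0.058, 0), (0.062, 0), (0.066, 0), (0.07, 35), (0.074, 125), (0.078, 101), (0.082, 126), (0.086, 104), (0.09, 123), (0.094, 98), (0.098, 120), (0.102, 112), (0.106, 106), (0.11, 115), (0.114, 109), (0.118, 119), (0.122, 107), (0.126, 117), (0.13, 115), (0.134, 112), (0.138, 117), (0.142, 111), (0.146, 120), (0.15, 114), (0.154, 116), (0.158, 118), (0.162, 111), (0.166, 123), (0.17, 112), (0.174, 109), (0.178, 124), (0.182, 107), (0.186, 122), (0.19, 111), (0.194, 118), (0.198, 121), (0.202, 114), (0.206, 95), (0.21, 122), (0.214, 111), (0.218, 115), (0.222, 111), (0.226, 118), (0.23, 130), (0.234, 122), (0.238, 103), (0.242, 120)]
handle X 0.058530041127250645 0.07326791462169722
```

View pics/f11.png

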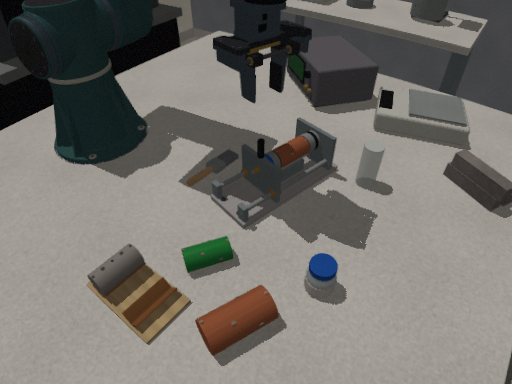

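View pics/s11w.png

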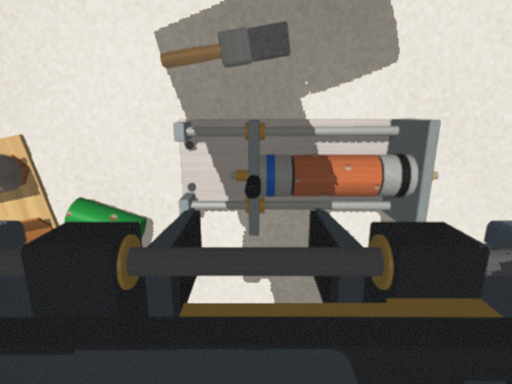

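View pics/s11.png

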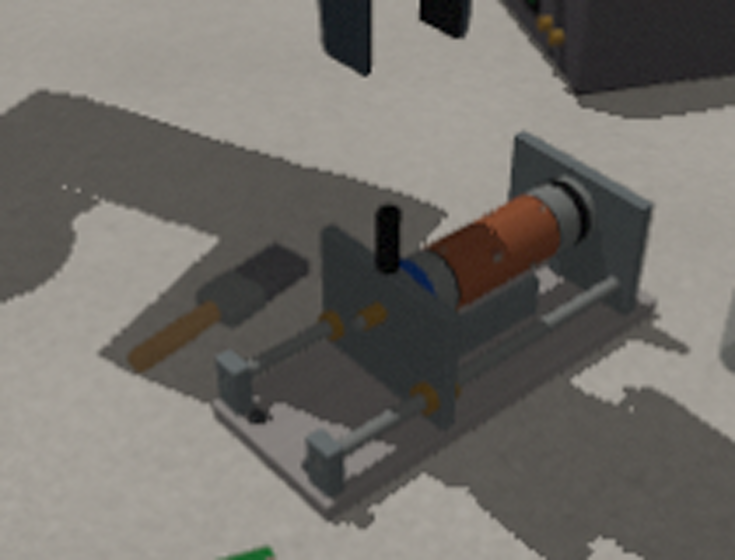

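The slide, core and receiver are closed up with no visible gap (wrist 290→385,175). Handle, jar, bar, brush and the other cores are in place, and the robot is clear. I hand in.

```bash
python3 -c "
from rig import r
print(r.finish_job())"
```

```text
the job is handed in; nothing more can be done
None
```

The reddish core is home against the fixed transducer with the slide closed up behind it, and I handed the job in at about 22 s of the 72 s allowed.

- **Placing:** I took the smaller red core from the rack, not the larger loose red one, and laid it in the groove. I let go with gaps of about 27 mm to the fixed face and 37 mm to the sliding face.
- **Pushing:** I gripped the black handle and slid the core along with the transducer. The drag while sliding was about 4.1 N at the wrist.
- **Pressing:** I held 13.7–15 N at the wrist for about 1.25 s, so about 10 N bore on the fixed face. That figure is inferred: force readings scatter by about 1 N, and I only saw the force at the end of each move call.
- **Last checks:** After I let go and lifted clear, the pictures showed no gap between slide, core and fixed transducer. The handle was at 66 mm of travel, where contact had begun. The wrist force was back to about zero. The grey core, the jar, the clear bar and the brush look unmoved.
- **Disagreements:** The cameras differed by 1–2 mm on positions. Contact came about 3.5 mm later than I had estimated from the depth pictures. While pressing, the tool tilted by about 1.5°, but this did not disturb the force or the release.

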